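# Change the bearing in a small gearbox case

## Task

Change the bearing in the small aluminium gearbox case: turn the red tab aside, lay first the turquoise cover and then the dark steel bearing bridge flat on the blue mat, put the rusty bearing in the shallow yellow tray, and set the new bearing with the blue seal fully down on the shaft stub in its place. Then drop the bridge back over its two studs and the cover back into its frame, and turn the tab back square over the cover.

Things in the scene. Friction and masses are not known exactly. Their poses are not given: they have to be found in the camera images.
- case: Open cast-aluminium gearbox case, fixed, 210 (x) x 226 (y) x 72 mm high. Origin: centre of its underside, on the upright shaft stub's axis; x points away from the tab's side. Opening 128 (x) x 140 (y) mm, floor 8 mm up. Bearing seat: shoulder top 24 mm up, round a round-nosed stub (18 mm dia, tip 39 mm up). Two studs (8 mm dia, tips 58 mm up) at x = +-50 mm: grip the bearing across y. Tab pivot at x = -94 mm, y = 0.
- tab (a joint): Angle of the red swing tab about its upright pivot, rad. 0: pointing along the case's +x, square over the cover's edge (closed); it grows counter-clockwise seen from above, towards the case's +y; stop at 1.75. The cover is free to lift beyond 1.3 (1.57: square aside). It stays where it is left; light friction, about 1.5 N at the pin.
- tab_pin (a point): Round upright red pin on the tab, to pinch or push: 10 mm dia, 22 mm tall, 32 mm from the pivot. This point is at half its height, 11 mm above the tab's top and 90 mm above the bench.
- cover_grip (a point): Clear turquoise dust cover: pane 142 (x) x 154 (y) x 5 mm, 0.16 kg, with a black bar handle over its middle. Point: centre of the bar, 29 mm above the pane's underside; bar 56 mm long along x, 12 mm wide, 12 mm high, 18 mm free beneath. Home: central in the case, x along the case's x, pane on the ledge 66 mm up (point 95 mm up) inside a rim with sloped lead-in (top 72 mm up), 4 mm play.
- bridge_grip (a point): Dark steel bearing bridge, 118 mm long (x), 0.3 kg: middle block 64 mm long, 24 mm wide (y), 20 mm high; ends are forks 10 mm high, 32 mm wide, their 16 mm slots open outwards to drop round the studs. Point: central, 18 mm above its underside. Home: central in the case, x along the case's x, underside 42 mm up (point 60 mm up), 4 mm play. Bearing top 2 mm below it: reach at most 20 mm below its top.
- worn_mid (a point): Worn bearing, rusty brown ring: 52 mm outer, 25 mm inner diameter, 16 mm high, 0.14 kg; at the start seated on the stub under the bridge (point 32 mm above the case's underside). Point: its centre, half-way up; z is its axis.
- fresh_mid (a point): New bearing, bright steel with a blue seal: 52 mm outer, 25 mm inner diameter, 16 mm high, 0.14 kg; at the start on a white round dish (floor 3 mm up, lip 5 mm up). Point: its centre, half-way up; z is its axis. Seated on the stub this point is 32 mm above the case's underside, with 3.5 mm of play.
- mat: Blue mat, the side area: 190 (x) x 250 (y) x 3 mm, fixed. Origin: centre of its underside. Room for the cover and the bridge side by side along its y.
- scrap_tray: Shallow yellow tray for the worn bearing, fixed: 124 x 124 mm, walls 3 mm thick and 19 mm high, floor 3 mm up. Origin: centre of its underside.
There are look-alikes about, which are no part of the job. What is shaped like the part that bears fresh_mid but green is not meant.

How it is judged:
On the way, in this order (a step that is already met when the one before it is completed fails the run):
1. the tab is turned aside, clear of the cover (value of joint tab above 1.3 rad), for 0.2 s.
2. the cover lies flat on the blue mat, let go (x of cover_grip in the frame of mat between -0.09 and 0.09 m and y of cover_grip in the frame of mat between -0.12 and 0.12 m and z of cover_grip in the frame of mat below 0.036 m and angle between cover_grip's own z axis and vertical below 0.12 rad and contact force between the fingers and cover below 0.1 N), for 0.2 s.
3. the bridge lies on the blue mat, let go (x of bridge_grip in the frame of mat between -0.09 and 0.09 m and y of bridge_grip in the frame of mat between -0.12 and 0.12 m and z of bridge_grip in the frame of mat below 0.025 m and angle between bridge_grip's own z axis and vertical below 0.12 rad and contact force between the fingers and bridge below 0.1 N), for 0.2 s.
4. the worn bearing lies in the yellow tray (x of worn_mid in the frame of scrap_tray between -0.04 and 0.04 m and y of worn_mid in the frame of scrap_tray between -0.04 and 0.04 m and z of worn_mid in the frame of scrap_tray below 0.018 m), for 0.2 s.
5. the new bearing is fully down on the shaft stub (horizontal distance between fresh_mid and case below 0.008 m and z of fresh_mid in the frame of case between 0.028 and 0.035 m and angle between fresh_mid's own z axis and vertical below 0.12 rad), for 0.2 s.
6. the bridge is back over its two studs (horizontal distance between bridge_grip and case below 0.008 m and z of bridge_grip in the frame of case between 0.056 and 0.0635 m and angle between the x axis of bridge_grip and the x axis of case, either way round below 0.2 rad and angle between bridge_grip's own z axis and vertical below 0.08 rad), for 0.2 s.
7. the cover is back in its frame (horizontal distance between cover_grip and case below 0.01 m and z of cover_grip in the frame of case between 0.091 and 0.0975 m and angle between the x axis of cover_grip and the x axis of case, either way round below 0.15 rad and angle between cover_grip's own z axis and vertical below 0.04 rad), for 0.2 s.
8. the tab is turned back over the cover (value of joint tab below 0.35 rad), for 0.2 s.
At the end, for the whole second after the job is handed in: Rusty bearing in the yellow tray (40 mm from its centre at most); new bearing down on the stub (8 mm); bridge down over both studs (8 mm, 0.2 rad); cover flush in its frame (10 mm, 0.15 rad); tab below 0.35 rad over the cover; all released and at rest (all of step 4 and all of step 5 and all of step 6 and all of step 7 and value of joint tab below 0.35 rad); the robot touches nothing.
It also fails if it takes over 144 s, if anything falls off the work surface, if the arm or the gripper's body presses on something with over 40 N, if the wrist force passes 120 N, or if a joint passes its speed limit or range.

## Robot

A 6-joint arm with a two-finger parallel gripper is mounted at the origin on the work surface. World frame = base frame: x ahead of the robot, y to its left, z up, the work surface at z = 0. Lengths are in m, angles in rad, forces in N, time in s.
With the tool pointing down it reaches from about 0.35 to 0.85 m from the base axis. Payload 8.1 kg.
Tool frame: the origin (TCP) lies at the very end of the fingers, on their centre line; the grasp point (between the pads) lies robot.hold_point_z behind it (robot.hold_point_z is the distance from the TCP to the grasp point, in m); z points along the fingers, y is the direction in which the jaws open and shut (so a half turn about z gives the same grasp; the last joint's range is limited). The gripper opens to 93 mm and grips with 3 to 60 N. Pads are 15 mm wide; open, the fingers measure 128 mm over their backs; the gripper's body (75 mm by 188 mm) begins 65 mm behind the grasp point.
Start: joints at [-1.39, 0.13, 1.488, -0, 1.523, -0.085], TCP at [0.158, -0.579, 0.219] pointing down, gripper open.
Joint ranges: [-2.96, 2.96], [-0.89, 2.26], [0.02, 2.5], [-1.34, 4.48], [0, 2.73], [-2.66, 2.66]. Speed limits (rad/s): [2.39, 2.39, 2.79, 3.14, 3.14, 3.14].

## Interface

Orientations are given as a rotation vector (axis times angle).
In Python, from plant import robot, cams gives the robot as it stands. The module is installed in compiled form; this text tells all that it offers.
- The arm moves only by the tool step_arm, never from a script. Its argument "deltas" is a list of rows, each an object with "offset": the shift along the tool's x, y, z in cm, a list of three; "roll": the turn about the tool's z in rad. In form: [{"offset": [x, y, z], "roll": roll}, ...]. A call has 1 to 12 rows; each row shifts and turns the commanded pose from where the row before left it, along the tool's axes as they then stand; what a row does not reach is not made up. A row lasts 1/8 s, in which the tool goes at most 62.5 mm and 10.7 degrees, less where a joint would pass 70% of its speed; a pose out of reach is approached as far as the arm can. A call with a gripper value outside its range is refused whole. "fingers" is the finger opening in cm, from 0 to 9.3, set as the call begins (left out, the last holds). The fingers move at their own pace and stop on an object; "grip_force" is the grip in N (left out, the last holds). Time passes only in rows, so rows that do not move let the fingers close. It gives the time, the measured TCP pose, the force and the opening at its end, in the units of the state.
- robot.read_state(): the state, without advancing time (a new reading comes with each control period).
- cams.read_camera(name): name is "scene" or "top" or "wrist"; returns a dict with "pixels" (400x640x3 uint8, red, green, blue), "fx", "fy", "cx", "cy" (pixels), "extrinsics" (4x4, takes a point from world to camera coordinates). Camera axes: x right, y down, z forward; pixel columns grow to the right and rows downward; lengths in m; the calibration is good to about 2 mm. A picture is of the moment at which its call begins. There is no depth.
- robot.close_job(): hands the job in, once; it reports no verdict.
Trained networks look in a picture, given as the dict that the camera call returned (one of the last four; its "shot" number tells which), for a name from the list of things; names that differ only in an ending like _2 or _b are one class to them, and where a whole thing is asked for, a point or a joint stands for the part that bears it (a point fixed in the world has none). Each returns a list of dicts, best first, with "score" (0 to 1); they miss things now and then, are a little off and sometimes report something else, mostly with a low value. They report only what shows in the picture. A call takes as long as a camera call. They do not tell look-alikes from the thing itself.
- cams.boxes_of(picture, thing): "xy" ([column, row] in pixels, amid what is visible of it).
- cams.silhouettes(picture, thing): "mask" (400x640 bool, what is visible of it) and "xy" ([column, row] in pixels, amid what is visible of it).
- cams.pinpoint(picture, thing): "xy" ([column, row] in pixels: a listed point, or the origin of a listed thing).
The state is a dict: "t": time; "q": joint angles; "dq": joint speeds; "joint_torque": joint torques, N m; "tool_pos": TCP position; "orientation": TCP orientation; "force": force on the tool from outside, world axes, zero at the start; "wrist_torque": the same for the moment, N m; "opening": finger opening in m.
Only numpy, scipy, OpenCV 4.12 (cv2) and the standard library are available. Lean on these libraries where they do the work, as an engineer would, in place of code of your own. Each camera call takes 0.05 s, during which the arm holds its last target. There are 200 camera calls.

## Working session

There is one attempt and no reset: what is moved stays moved. The work goes in short steps, Python scripts to look and compute and a tool call to move; the robot and the scene stay as the last step left them, time stands still between calls to the robot, and variables do not carry over. Pictures are saved under pics/ and viewed, about 12 in all and at most 16, crops included, and the job is handed in when it is done.

Besides the shell and the picture viewer there is one more tool, called after "Emit:" as name(argument=value, ...) on one line, values as JSON. step_arm: Moves the arm, as the interface text tells. Its arguments: {"type":"object","properties":{"deltas":{"type":"array"},"fingers":{"type":"number"},"grip_force":{"type":"number"}},"required":["deltas"]}

```bash
mkdir -p pics
cat > h.py <<'E'
import numpy as np, cv2
from scipy.spatial.transform import Rotation as R
from plant import robot, cams
def ray(p,xy):
    T=np.array(p["extrinsics"]); d=np.array([(xy[0]-p["cx"])/p["fx"],(xy[1]-p["cy"])/p["fy"],1.])
    return -T[:3,:3].T@T[:3,3], T[:3,:3].T@d
def atz(p,xy,z):
    o,d=ray(p,xy); return o+d*(z-o[2])/d[2]
def proj(p,X):
    T=np.array(p["extrinsics"]); c=T[:3,:3]@np.array(X)+T[:3,3]
    return np.array([p["fx"]*c[0]/c[2]+p["cx"],p["fy"]*c[1]/c[2]+p["cy"]])
def save(p,n,crop=None):
    im=p["pixels"][:,:,::-1]
    if crop: im=im[crop[1]:crop[3],crop[0]:crop[2]]; im=cv2.resize(im,None,fx=crop[4],fy=crop[4])
    cv2.imwrite("pics/%s.png"%n,im)
def st():
    s=robot.read_state(); Rm=R.from_rotvec(s["orientation"]).as_matrix()
    print("t%.2f"%s["t"],"pos",np.round(s["tool_pos"],4),"q",np.round(s["q"],2),"F",np.round(s["force"],1),"open",round(s["opening"],4),"\nR",np.round(Rm,3).tolist()); return s,Rm
def go(x,y,z,yaw=None):
    """offset (cm) in tool axes to world TCP target"""
    s,Rm=st(); d=np.array([x,y,z])-np.array(s["tool_pos"]); print("tool offset cm",np.round(Rm.T@d*100,2))
E
python3 - <<'E'
from h import *
st(); print(robot.hold_point_z)
H=dict(case=0,tab_pin=.09,cover_grip=.095,bridge_grip=.06,fresh_mid=.011,worn_mid=.032,mat=0,scrap_tray=0)
for c in("top","scene"):
    p=cams.read_camera(c); save(p,c+"0"); T=p["extrinsics"]; print(c,np.round(ray(p,(320,200))[0],3),np.round(ray(p,(320,200))[1],2))
    for n,z in H.items():
        for f in("pinpoint","boxes_of"):
            for d in getattr(cams,f)(p,n)[:3]: print(n,f,np.round(d["xy"],1),round(d["score"],2),np.round(atz(p,d["xy"],z),4)[:2])
E
```

```text
t0.00 pos [ 0.1575 -0.5784  0.2176] q [-1.39  0.13  1.49  0.    1.52 -0.09] F [ 0.1  0.4 -0.1] open 0.0934 
R [[0.965, 0.263, -0.0], [0.263, -0.965, 0.002], [0.0, -0.002, -1.0]]
0.0188
top [0.392 0.007 1.243] [ 0.06 -0.05 -1.  ]
case boxes_of [358.4 167.6] 0.63 [ 0.5638 -0.1595]
tab_pin pinpoint [360.8 169.7] 0.56 [ 0.5457 -0.1537]
tab_pin boxes_of [359.4 176.4] 0.6 [ 0.528  -0.1498]
cover_grip pinpoint [366.4 147.6] 0.73 [ 0.6035 -0.1686]
cover_grip boxes_of [363.7 148.6] 0.94 [ 0.6009 -0.1614]
fresh_mid pinpoint [434.8 153.9] 0.79 [ 0.6006 -0.3755]
fresh_mid pinpoint [457. 249.] 0.63 [ 0.3323 -0.4314]
fresh_mid pinpoint [444.4 206.6] 0.56 [ 0.4511 -0.399 ]
fresh_mid boxes_of [462.3 248.3] 0.82 [ 0.3341 -0.4464]
fresh_mid boxes_of [434.1 151.8] 0.62 [ 0.6067 -0.3737]
fresh_mid boxes_of [446.3 206.6] 0.56 [ 0.4511 -0.4044]
mat pinpoint [243.8 170.5] 0.65 [0.5565 0.1649]
mat boxes_of [243.2 165.8] 0.83 [0.5699 0.1667]
scrap_tray pinpoint [150.5 195.4] 0.9 [0.4872 0.425 ]
scrap_tray boxes_of [154.4 196.4] 0.88 [0.4843 0.4141]
scene [ 0.96  -0.569  0.833] [-0.47  0.52 -0.71]
case boxes_
[... 314 characters left out ...]
_grip boxes_of [328.  304.1] 0.19 [ 0.6607 -0.211 ]
fresh_mid pinpoint [252.4 358.8] 0.81 [ 0.6123 -0.3826]
fresh_mid pinpoint [194.8 317.2] 0.6 [ 0.4515 -0.4052]
fresh_mid pinpoint [147.3 298.5] 0.6 [ 0.3355 -0.4489]
fresh_mid boxes_of [149.5 298.2] 0.81 [ 0.3384 -0.4452]
fresh_mid boxes_of [201.3 320.7] 0.78 [ 0.4686 -0.4008]
fresh_mid boxes_of [252.6 355.4] 0.6 [ 0.6073 -0.3777]
worn_mid boxes_of [323.7 275.7] 0.28 [ 0.5941 -0.1499]
mat pinpoint [393.9 210. ] 0.86 [0.5772 0.1564]
mat boxes_of [390.6 209.1] 0.79 [0.5686 0.1531]
scrap_tray pinpoint [415.9 152.2] 0.98 [0.4817 0.4118]
scrap_tray pinpoint [391.6 208.4] 0.42 [0.5691 0.1571]
scrap_tray boxes_of [415.8 148.8] 0.61 [0.4719 0.4263]
```

Run:
```python
import cv2
a=cv2.imread("pics/top0.png"); cv2.imwrite("pics/top0c.png",cv2.resize(a[80:290,110:510],None,fx=2,fy=2,interpolation=cv2.INTER_CUBIC))
a=cv2.imread("pics/scene0.png"); cv2.imwrite("pics/scene0c.png",cv2.resize(a[100:400,110:480],None,fx=2,fy=2,interpolation=cv2.INTER_CUBIC))
```

```text
(no output)
```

View pics/top0c.png

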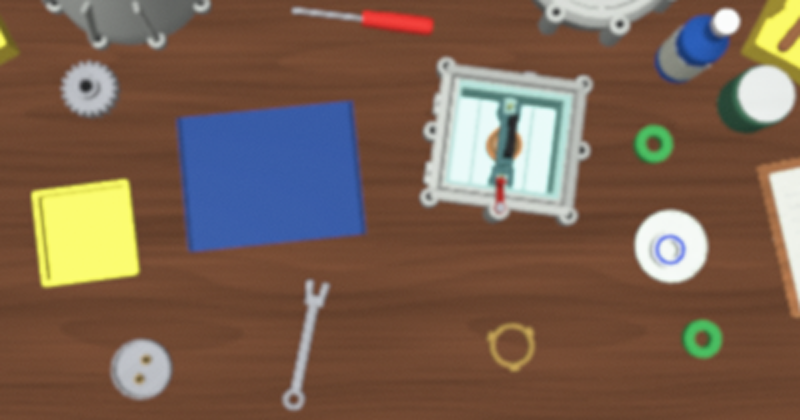

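View pics/scene0c.png

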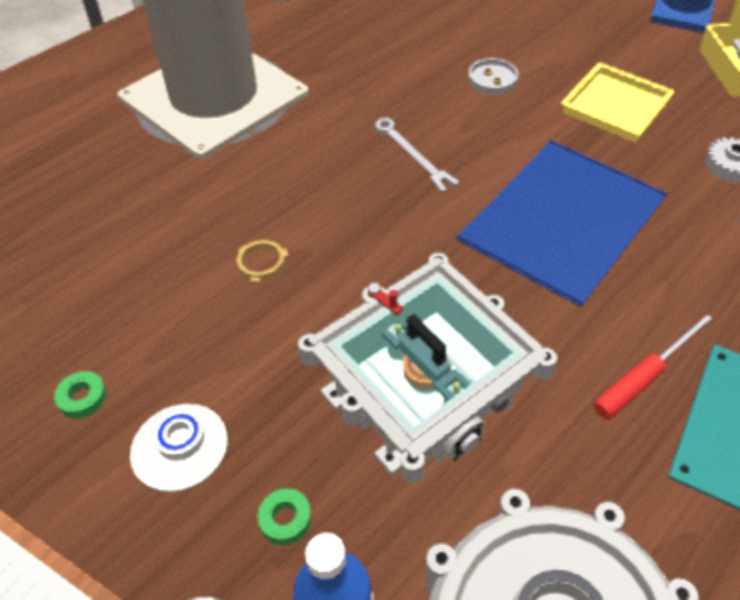

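Emit:
step_arm(deltas=[{"offset": [2,-1,-2],"roll": 0},{"offset": [4,-2.3,-1.5],"roll": 0},{"offset": [4,-2.3,-1.5],"roll": 0},{"offset": [4,-2.3,-1.5],"roll": 0},{"offset": [4,-2.3,-1.5],"roll": 0},{"offset": [4,-2.3,-1.5],"roll": 0},{"offset": [4,-2.3,-1.5],"roll": 0},{"offset": [4,-2.3,0],"roll": 0},{"offset": [4,-2.3,0],"roll": 0},{"offset": [4,-2.3,0],"roll": 0},{"offset": [4,-2.3,0],"roll": 0},{"offset": [4,-2.3,0],"roll": 0}])

```text
t: 3.2
tool_pos: [0.5335, -0.2019, 0.3304]
orientation: [3.113, 0.417, 0.003]
force: [0.4, -0.7, 0.0]
opening: 0.0931
```

Emit:
step_arm(deltas=[{"offset": [2,-1.2,0],"roll": 0},{"offset": [2,-1.2,0],"roll": 0},{"offset": [0,0,0],"roll": 0.13},{"offset": [0,0,0],"roll": 0.13},{"offset": [0,0,0],"roll": 0.13},{"offset": [0,0,0],"roll": 0}])

```text
t: 3.95
tool_pos: [0.5648, -0.1702, 0.3294]
orientation: [3.135, -0.194, 0.001]
force: [-0.1, 0.3, 0.1]
opening: 0.0928
```

Run:
```python
from h import *
st()
p=cams.read_camera("wrist"); save(p,"w1"); o,d=ray(p,(320,200)); print(o,d)
H=dict(case=0,tab_pin=.09,cover_grip=.095,bridge_grip=.06,worn_mid=.032)
for n,z in H.items():
    for f in("pinpoint",):
        for d in getattr(cams,f)(p,n)[:3]: print(n,f,np.round(d["xy"],1),round(d["score"],2),np.round(atz(p,d["xy"],z),4)[:2])
```

```text
t3.95 pos [ 0.5648 -0.1702  0.3294] q [-0.38  0.08  1.34  0.    1.72  1.31] F [-0.1  0.3  0.1] open 0.0928 
R [[0.992, -0.123, 0.001], [-0.123, -0.992, -0.0], [0.001, 0.0, -1.0]]
[ 0.62898859 -0.17733721  0.49734254] [-0.24207774  0.03559358 -0.96966529]
tab_pin pinpoint [312.3 187.8] 0.66 [ 0.5461 -0.1539]
cover_grip pinpoint [316.4 143.6] 0.61 [ 0.606  -0.1674]
```

View pics/w1.png

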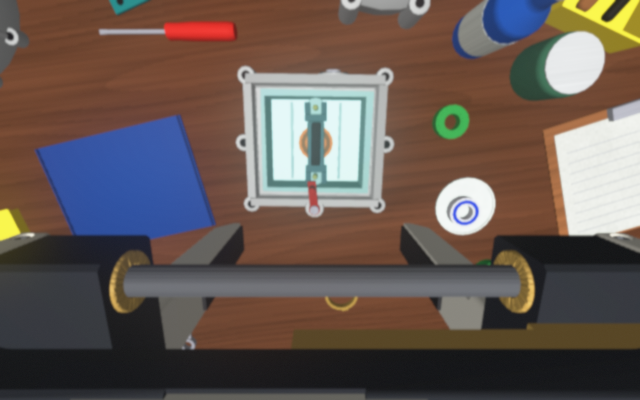

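Run:
```python
from h import *
p=cams.read_camera("wrist")
P=[atz(p,c,.07)[:2] for c in[(246,74),(386,76),(377,205),(252,204)]]
a,b,c,d=P; print(np.round(P,4),np.mean(P,0)); 
for u,v in((d,a),(c,b),(b,a),(c,d)): print(np.linalg.norm(v-u), np.arctan2(*(v-u)[::-1]))
print(np.round([atz(p,(314,209),.079),atz(p,(316,105),.058),atz(p,(316,178),.058)],4))
p=cams.read_camera("scene")
for n,z in(("cover_grip",.095),("tab_pin",.09)):
    print(n,[np.round(atz(p,d["xy"],z),4)[:2] for d in cams.pinpoint(p,n)[:2]])
g=.5461,-.1539; go(*g,.13); go(*g,.084)
```

```text
[[ 0.7071 -0.0851]
 [ 0.6816 -0.2711]
 [ 0.5042 -0.245 ]
 [ 0.5284 -0.0612]] [ 0.60532319 -0.1656253 ]
0.18031469170586456 -0.13318515647845602
0.1793327386008522 -0.14608917756441575
0.18775817112803653 1.4346391151388842
0.18544381194797807 1.4399776939769475
[[ 0.512  -0.152   0.079 ]
 [ 0.6569 -0.1731  0.058 ]
 [ 0.5535 -0.1599  0.058 ]]
cover_grip [array([ 0.605, -0.162])]
tab_pin [array([ 0.5438, -0.1559])]
t4.45 pos [ 0.5647 -0.1707  0.3286] q [-0.38  0.08  1.34  0.    1.72  1.31] F [-1.4 -0.4  0.7] open 0.0925 
R [[0.992, -0.124, -0.0], [-0.124, -0.992, 0.0], [-0.0, -0.0, -1.0]]
tool offset cm [-2.05 -1.43 19.86]
t4.45 pos [ 0.5647 -0.1707  0.3286] q [-0.38  0.08  1.34  0.    1.72  1.31] F [-1.4 -0.4  0.7] open 0.0925 
R [[0.992, -0.124, -0.0], [-0.124, -0.992, 0.0], [-0.0, -0.0, -1.0]]
tool offset cm [-2.05 -1.43 24.46]
```

Emit:
step_arm(deltas=[{"offset": [-1,-0.6,3],"roll": 0.013},{"offset": [-1.2,-0.6,5],"roll": 0},{"offset": [0,0,6],"roll": 0},{"offset": [0,0,4],"roll": 0},{"offset": [0,0,3],"roll": 0},{"offset": [0,0,0],"roll": 0}], fingers=4, grip_force=5)

```text
t: 5.2
tool_pos: [0.5422, -0.1551, 0.1157]
orientation: [-3.132, 0.215, 0.009]
force: [0.2, -0.1, 0.0]
opening: 0.0411
```

Run:
```python
from h import *
p=cams.read_camera("wrist")
for d in cams.pinpoint(p,"tab_pin")[:2]: print(d["score"],d["xy"],atz(p,d["xy"],.09))
save(p,"w2",(200,100,440,300,3)); go(.545,-.156,.085)
```

```text
0.96 [318.2, 218.1] [ 0.54543972 -0.15224884  0.09      ]
t5.30 pos [ 0.5449 -0.1561  0.1197] q [-0.37  0.11  1.7   0.    1.34  1.34] F [1.1 0.6 0.5] open 0.0404 
R [[0.991, -0.137, 0.001], [-0.137, -0.991, -0.0], [0.001, 0.0, -1.0]]
tool offset cm [ 0.01 -0.01  3.47]
```

View pics/w2.png

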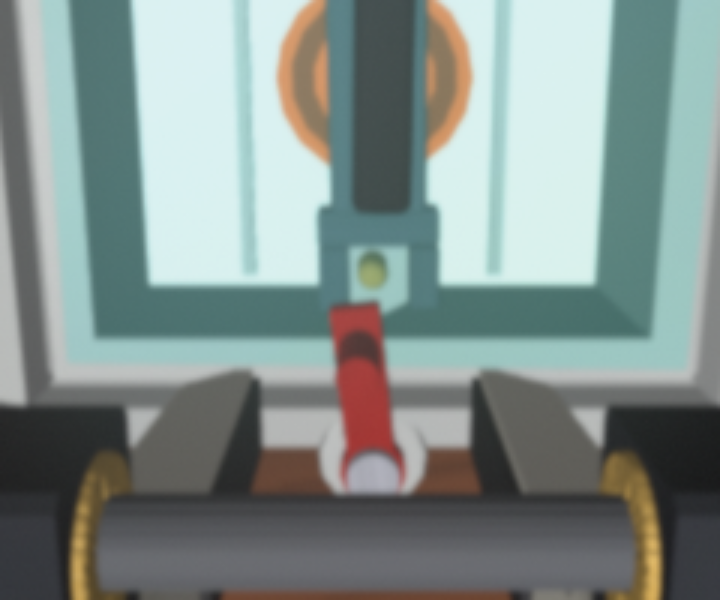

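Emit:
step_arm(deltas=[{"offset": [0,-0.35,1.7],"roll": -0.1},{"offset": [0,0,1.7],"roll": 0},{"offset": [0,0,0],"roll": 0},{"offset": [0,0,0],"roll": 0}])

```text
t: 5.8
tool_pos: [0.5453, -0.1527, 0.0854]
orientation: [3.141, -0.06, 0.001]
force: [-1.2, 0.1, 0.8]
opening: 0.0398
```

Emit:
step_arm(deltas=[{"offset": [0,0,0],"roll": 0},{"offset": [0,0,0],"roll": 0},{"offset": [0,0,0],"roll": 0},{"offset": [0,0,0],"roll": 0},{"offset": [0,0,0],"roll": 0}], fingers=0, grip_force=6)

```text
t: 6.42
tool_pos: [0.5451, -0.1526, 0.0848]
orientation: [3.141, -0.059, 0.001]
force: [0.8, -1.4, 1.4]
opening: 0.0098
```

Pin pinched (opening 9.8 mm). Swing it.

Emit:
step_arm(deltas=[{"offset": [-0.02,-0.38,0],"roll": -0.12},{"offset": [-0.02,-0.38,0],"roll": -0.12},{"offset": [-0.02,-0.38,0],"roll": -0.12},{"offset": [-0.02,-0.38,0],"roll": -0.12},{"offset": [-0.02,-0.38,0],"roll": -0.12},{"offset": [-0.02,-0.38,0],"roll": -0.12},{"offset": [-0.02,-0.38,0],"roll": -0.12},{"offset": [-0.02,-0.38,0],"roll": -0.12},{"offset": [-0.02,-0.38,0],"roll": -0.12},{"offset": [-0.02,-0.38,0],"roll": -0.12},{"offset": [-0.02,-0.38,0],"roll": -0.12},{"offset": [-0.02,-0.38,0],"roll": -0.12}])

```text
t: 7.92
tool_pos: [0.5187, -0.1202, 0.0847]
orientation: [2.396, 2.031, -0.001]
force: [1.3, -2.4, -0.7]
opening: 0.0098
```

Run:
```python
from h import *
s,_=st(); d=np.array(s["tool_pos"][:2])-[.5122,-.1532]; print(np.linalg.norm(d),np.arctan2(d[1],d[0])+.137)
```

```text
t7.92 pos [ 0.5187 -0.1202  0.0847] q [-0.32  0.05  1.82 -0.    1.27 -0.16] F [ 1.3 -2.4 -0.7] open 0.0098 
R [[0.163, 0.987, 0.0], [0.987, -0.163, -0.001], [-0.001, 0.0, -1.0]]
0.033618500687427916 1.5138104823556036
```

Emit:
step_arm(deltas=[{"offset": [0,0,0],"roll": 0},{"offset": [0,0,0],"roll": 0},{"offset": [0,0,-2.5],"roll": 0},{"offset": [0,0,-4],"roll": 0.172},{"offset": [0,0,-3],"roll": 0.172},{"offset": [0,0,0],"roll": 0.172},{"offset": [0,0,0],"roll": 0.172},{"offset": [0,0,0],"roll": 0.172},{"offset": [0,0,0],"roll": 0.172},{"offset": [0,0,0],"roll": 0.172},{"offset": [0,0,0],"roll": 0.172},{"offset": [0,0,0],"roll": 0.172}], fingers=4)

```text
t: 9.43
tool_pos: [0.5188, -0.1196, 0.1795]
orientation: [-3.132, 0.24, 0.0]
force: [-0.2, -0.7, -0.6]
opening: 0.0402
```

Run:
```python
from h import *
p=cams.read_camera("wrist")
for n,z in(("cover_grip",.095),("tab_pin",.09)):
    print(n,[(d["score"],d["xy"],np.round(atz(p,d["xy"],z),4)[:2]) for d in cams.pinpoint(p,n)[:2]])
p=cams.read_camera("top")
for n,z in(("cover_grip",.095),("tab_pin",.09)):
    print(n,[(d["score"],np.round(atz(p,d["xy"],z),4)[:2]) for d in cams.pinpoint(p,n)[:2]])
go(.605,-.166,.12);
```

```text
cover_grip [(0.94, [366.1, 87.4], array([ 0.6062, -0.1682]))]
tab_pin [(0.89, [323.0, 196.1], array([ 0.5218, -0.1204]))]
cover_grip []
tab_pin []
t9.72 pos [ 0.5188 -0.1197  0.1796] q [-0.32 -0.03  1.73  0.    1.45  1.39] F [ 1.5 -0.   0.1] open 0.04 
R [[0.99, -0.142, -0.0], [-0.142, -0.99, 0.0], [-0.0, -0.0, -1.0]]
tool offset cm [9.19 3.36 5.96]
```

Emit:
step_arm(deltas=[{"offset": [4.6,1.7,0],"roll": 0},{"offset": [4.6,1.7,0],"roll": 0},{"offset": [0,0,4],"roll": 0},{"offset": [0,0,3],"roll": 0},{"offset": [0,0,2],"roll": 0},{"offset": [0,0,1],"roll": 0},{"offset": [0,0,0],"roll": 0}])

```text
t: 10.6
tool_pos: [0.6048, -0.1666, 0.0796]
orientation: [-3.133, 0.227, 0.0]
force: [-0.5, -0.8, -0.1]
opening: 0.0402
```

Emit:
step_arm(deltas=[{"offset": [0,0,0],"roll": 0},{"offset": [0,0,0],"roll": 0},{"offset": [0,0,0],"roll": 0},{"offset": [0,0,0],"roll": 0},{"offset": [0,0,0],"roll": 0}], fingers=0, grip_force=25)

```text
t: 11.22
tool_pos: [0.6053, -0.1669, 0.0803]
orientation: [3.133, -0.228, 0.001]
force: [-1.8, 0.8, 5.5]
opening: 0.0119
```

Emit:
step_arm(deltas=[{"offset": [0,0,-1],"roll": 0},{"offset": [0,0,-1],"roll": 0},{"offset": [0,0,-2],"roll": 0},{"offset": [0,0,-3],"roll": 0},{"offset": [0,0,-4],"roll": 0},{"offset": [0,0,-4],"roll": 0},{"offset": [0,0,0],"roll": 0}])

```text
t: 12.1
tool_pos: [0.6074, -0.1676, 0.2361]
orientation: [3.131, -0.228, 0.014]
force: [-0.6, -0.5, -1.0]
opening: 0.0121
```

Run:
```python
from h import *
p=cams.read_camera("top")
def quad(p,n,z):
    m=cams.silhouettes(p,n)[0]["mask"].astype(np.uint8); c=np.argwhere(m)[:,::-1]
    P=np.float32([atz(p,x,z)[:2] for x in c]); r=cv2.minAreaRect(P*1000); print(n,r)
quad(p,"mat",.003)
quad(p,"scrap_tray",.019)
P=[atz(p,(a/2+110,b/2+80),.003)[:2] for a,b in[(178,118),(352,100),(364,234),(190,250)]]; a,b,c,d=P
print(np.round(P,4),np.mean(P,0),[np.arctan2(*(v-u)[::-1]) for u,v in((d,a),(c,b),(b,a),(c,d))])
P=[atz(p,(a/2+110,b/2+80),.019)[:2] for a,b in[(32,191),(128,180),(139,272),(42,287)]]; print("tray",np.mean(P,0))
s=cams.read_camera("scene"); quad(s,"mat",.003);quad(s,"scrap_tray",.019)
st()
save(s,"s3",(200,100,520,340,2.4))
```

```text
mat ((566.4130859375, 162.6272735595703), (193.689208984375, 254.6687774658203), 5.161223411560059)
scrap_tray ((485.0281982421875, 413.6608581542969), (131.4657745361328, 135.43557739257812), 7.434294700622559)
[[0.646  0.2909]
 [0.6714 0.0455]
 [0.4807 0.0292]
 [0.4594 0.2724]] [0.56437877 0.15950399] [np.float64(0.09915630970164481), np.float64(0.08548773015318648), np.float64(1.6741586852169485), np.float64(1.6582378442467534)]
tray [0.48359408 0.41267642]Traceback (most recent call last):
  File "<stdin>", line 11, in <module>
  File "<stdin>", line 4, in quad
IndexError: list index out of range
```

Emit:
step_arm(deltas=[{"offset": [-0.6,-2.3,0],"roll": 0},{"offset": [-1.23,-4.58,0],"roll": 0},{"offset": [-1.23,-4.58,0],"roll": 0},{"offset": [-1.23,-4.58,0],"roll": 0},{"offset": [-1.23,-4.58,0],"roll": 0},{"offset": [-1.23,-4.58,0],"roll": 0},{"offset": [-1.23,-4.58,0],"roll": 0},{"offset": [-1.23,-4.58,0],"roll": 0},{"offset": [-0.65,-2.3,0],"roll": 0},{"offset": [0,0,2],"roll": -0.12},{"offset": [0,0,3],"roll": -0.115},{"offset": [0,0,0],"roll": 0}])

```text
t: 13.85
tool_pos: [0.5572, 0.2106, 0.1758]
orientation: [3.137, 0.141, -0.011]
force: [-0.8, 1.2, -1.7]
opening: 0.0117
```

Run:
```python
from h import *
go(.5606,.2088,.018)
s=cams.read_camera("scene"); save(s,"s3",(200,100,520,340,2.4))
```

```text
t13.85 pos [0.5572 0.2106 0.1758] q [0.28 0.15 1.55 0.   1.45 1.76] F [-0.8  1.2 -1.7] open 0.0117 
R [[0.996, 0.09, -0.007], [0.09, -0.996, -0.002], [-0.007, 0.001, -1.0]]
tool offset cm [ 0.43  0.19 15.78]
```

View pics/s3.png

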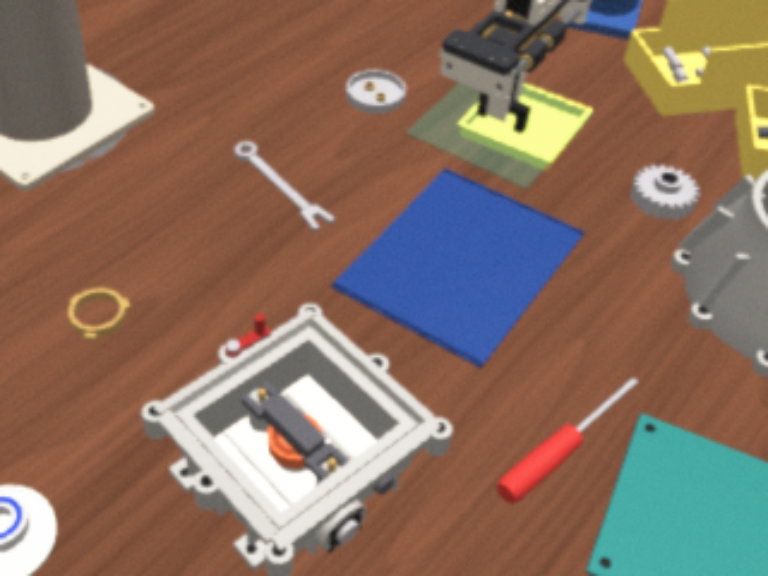

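Emit:
step_arm(deltas=[{"offset": [0.3,0.15,4],"roll": 0},{"offset": [0,0,4],"roll": 0},{"offset": [0,0,4],"roll": 0},{"offset": [0,0,2],"roll": 0},{"offset": [0,0,1],"roll": 0},{"offset": [0,0,0.7],"roll": 0},{"offset": [0,0,0],"roll": 0},{"offset": [0,0,0],"roll": 0}])

```text
t: 14.9
tool_pos: [0.5644, 0.2093, 0.0239]
orientation: [-3.138, -0.141, -0.003]
force: [0.5, 0.5, -1.4]
opening: 0.0116
```

Emit:
step_arm(deltas=[{"offset": [0,0,0],"roll": 0},{"offset": [0,0,0],"roll": 0},{"offset": [0,0,0],"roll": 0},{"offset": [0,0,-1],"roll": 0},{"offset": [0,0,-3],"roll": 0},{"offset": [0,0,-4],"roll": 0},{"offset": [0,0,-6],"roll": 0},{"offset": [0,0,0],"roll": 0}], fingers=4)

```text
t: 15.9
tool_pos: [0.5675, 0.2102, 0.1706]
orientation: [-3.136, -0.141, -0.018]
force: [0.1, 0.6, -0.6]
opening: 0.04
```

Run:
```python
from h import *
s,Rm=st()
p=cams.read_camera("wrist")
for n,z in(("cover_grip",.032),):
    print(n,[(d["score"],d["xy"],np.round(atz(p,d["xy"],z),4)[:2]) for d in cams.pinpoint(p,n)[:2]])
p=cams.read_camera("scene")
for n,z in(("cover_grip",.032),("bridge_grip",.06)):
    print(n,[(d["score"],np.round(atz(p,d["xy"],z),4)[:2]) for d in cams.pinpoint(p,n)[:2]])
go(.605,-.166,.14)
```

```text
t15.90 pos [0.5675 0.2102 0.1706] q [ 0.27  0.16  1.55 -0.    1.43  1.75] F [ 0.1  0.6 -0.6] open 0.04 
R [[0.996, 0.09, 0.012], [0.09, -0.996, 0.003], [0.012, -0.002, -1.0]]
cover_grip []
cover_grip [(0.89, array([0.5659, 0.2136]))]
bridge_grip [(0.97, array([ 0.6145, -0.1714]))]
t16.15 pos [0.5624 0.2088 0.161 ] q [ 0.27  0.17  1.56 -0.    1.42  1.75] F [ 1.4 -0.4 -0.3] open 0.0401 
R [[0.996, 0.09, -0.003], [0.09, -0.996, -0.001], [-0.003, 0.001, -1.0]]
tool offset cm [ 0.89 37.71  2.12]
```

Emit:
step_arm(deltas=[{"offset": [0.1,3,-2],"roll": 0},{"offset": [0.1,4.8,-2],"roll": 0},{"offset": [0.1,4.8,0],"roll": 0},{"offset": [0.1,4.8,0],"roll": 0},{"offset": [0.1,4.8,0],"roll": 0},{"offset": [0.1,4.8,0],"roll": 0},{"offset": [0.1,4.8,0],"roll": 0},{"offset": [0.1,3,0],"roll": 0},{"offset": [0.1,2.9,0],"roll": 0.1},{"offset": [0,0,0],"roll": 0.13},{"offset": [0,0,0],"roll": 0},{"offset": [0,0,0],"roll": 0}])

```text
t: 17.65
tool_pos: [0.6058, -0.1651, 0.2016]
orientation: [-3.134, 0.215, 0.003]
force: [-0.6, 0.4, 0.4]
opening: 0.04
```

Run:
```python
from h import *
p=cams.read_camera("wrist"); save(p,"w4",(200,60,440,260,3))
for n,z in(("bridge_grip",.06),("worn_mid",.032),("case",0)):
    print(n,[(d["score"],d["xy"],np.round(atz(p,d["xy"],z),4)[:2]) for d in cams.pinpoint(p,n)[:2]])
go(.605,-.166,.05)
```

```text
bridge_grip [(0.97, [318.9, 188.0], array([ 0.6056, -0.1612]))]
worn_mid [(0.97, [324.8, 184.6], array([ 0.6028, -0.1674]))]
case []
t17.85 pos [ 0.6062 -0.1652  0.2026] q [-0.35  0.21  1.42 -0.    1.5   1.36] F [0.4 0.8 1. ] open 0.04 
R [[0.99, -0.138, -0.0], [-0.138, -0.99, 0.0], [-0.0, -0.0, -1.0]]
tool offset cm [-0.11  0.1  15.26]
```

View pics/w4.png

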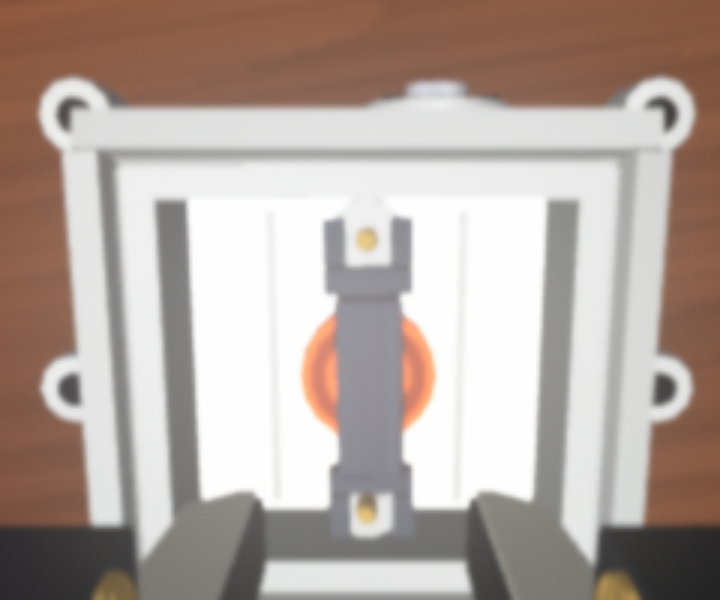

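Run:
```python
from h import *
p=cams.read_camera("wrist")
a,b=[atz(p,x,.058) for x in((322,139.7),(322,230.3))]; print(a,b,(a+b)/2,np.linalg.norm(a-b),np.arctan2(*(a-b)[1::-1]))
```

```text
[ 0.65556547 -0.17151432  0.058     ] [ 0.5576444  -0.15793866  0.058     ] [ 0.60660494 -0.16472649  0.058     ] 0.09885764419694958 -0.137760625876334
```

Emit:
step_arm(deltas=[{"offset": [0,0.1,4],"roll": 0},{"offset": [0,0,4],"roll": 0},{"offset": [0,0,4],"roll": 0},{"offset": [0,0,2],"roll": 0},{"offset": [0,0,1.4],"roll": 0},{"offset": [0,0,0.1],"roll": 0},{"offset": [0,0,0],"roll": 0}])

```text
t: 18.77
tool_pos: [0.6072, -0.167, 0.0492]
orientation: [3.133, -0.22, 0.004]
force: [0.4, -0.2, 0.1]
opening: 0.0402
```

Emit:
step_arm(deltas=[{"offset": [0,0,0],"roll": 0},{"offset": [0,0,0],"roll": 0},{"offset": [0,0,0],"roll": 0},{"offset": [0,0,0],"roll": 0}], fingers=0, grip_force=30)

```text
t: 19.27
tool_pos: [0.6067, -0.1668, 0.0486]
orientation: [3.134, -0.22, 0.002]
force: [0.3, -0.1, 6.3]
opening: 0.0237
```

Emit:
step_arm(deltas=[{"offset": [0,0,-1],"roll": 0},{"offset": [0,0,-2],"roll": 0},{"offset": [0,0,-4],"roll": 0},{"offset": [0,0,-4],"roll": 0},{"offset": [-0.6,-2,-2],"roll": 0},{"offset": [-1.2,-4.2,0],"roll": 0},{"offset": [-1.2,-4.2,0],"roll": 0},{"offset": [-1.2,-4.2,0],"roll": 0},{"offset": [-1.2,-4.2,0],"roll": 0},{"offset": [-0.9,-3.4,0],"roll": 0},{"offset": [-0.5,-1.9,0],"roll": -0.1},{"offset": [0,0,2],"roll": -0.13}])

```text
t: 20.78
tool_pos: [0.5727, 0.0845, 0.1593]
orientation: [-3.137, -0.152, -0.005]
force: [0.0, -1.0, -3.4]
opening: 0.0236
```

Run:
```python
from h import *
go(.5724,.0813,.0105)
```

```text
t20.77 pos [0.5727 0.0845 0.1593] q [0.06 0.11 1.62 0.   1.41 1.53] F [ 0.  -1.  -3.4] open 0.0236 
R [[0.995, 0.096, 0.003], [0.096, -0.995, 0.001], [0.003, -0.001, -1.0]]
tool offset cm [-0.1   0.33 14.88]
```

Emit:
step_arm(deltas=[{"offset": [-0.1,0.3,4],"roll": 0},{"offset": [0,0,4],"roll": 0},{"offset": [0,0,3],"roll": 0},{"offset": [0,0,2],"roll": 0},{"offset": [0,0,1],"roll": 0},{"offset": [0,0,0.5],"roll": 0},{"offset": [0,0,0.2],"roll": 0},{"offset": [0,0,0],"roll": 0},{"offset": [0,0,0],"roll": 0}])

```text
t: 21.9
tool_pos: [0.5723, 0.0785, 0.0114]
orientation: [-3.138, -0.141, -0.002]
force: [-0.3, 0.9, -2.9]
opening: 0.0235
```

Emit:
step_arm(deltas=[{"offset": [0,0,0.15],"roll": 0},{"offset": [0,0,0],"roll": 0}])

```text
t: 22.15
tool_pos: [0.5722, 0.0784, 0.0096]
orientation: [3.138, 0.141, 0.002]
force: [0.8, -0.3, 0.9]
opening: 0.0239
```

Emit:
step_arm(deltas=[{"offset": [0,0,0],"roll": 0},{"offset": [0,0,0],"roll": 0},{"offset": [0,0,0],"roll": 0},{"offset": [0,0,-2],"roll": 0},{"offset": [0,0,-4],"roll": 0},{"offset": [0,0,-5],"roll": 0},{"offset": [0,0,-5],"roll": 0},{"offset": [0,0,-3],"roll": 0},{"offset": [0,0,0],"roll": 0}], fingers=4)

```text
t: 23.28
tool_pos: [0.574, 0.0786, 0.2044]
orientation: [-3.138, -0.141, -0.012]
force: [-0.6, 0.1, -1.1]
opening: 0.0403
```

Run:
```python
from h import *
p=cams.read_camera("wrist"); save(p,"w5")
for n,z in(("bridge_grip",.021),("cover_grip",.032)):
    print(n,[(d["score"],d["xy"],np.round(atz(p,d["xy"],z),4)[:2]) for d in cams.pinpoint(p,n)[:2]])
go(.606,-.1657,.2)
```

```text
bridge_grip [(0.74, [318.7, 186.1], array([0.5684, 0.0825]))]
cover_grip [(0.73, [209.9, 180.7], array([0.5655, 0.2089]))]
t23.43 pos [0.5711 0.0784 0.1983] q [0.05 0.08 1.58 0.   1.48 1.53] F [-0.3 -0.1 -0.3] open 0.0405 
R [[0.996, 0.09, -0.001], [0.09, -0.996, -0.0], [-0.001, -0.0, -1.0]]
tool offset cm [ 1.29 24.63 -0.17]
```

View pics/w5.png

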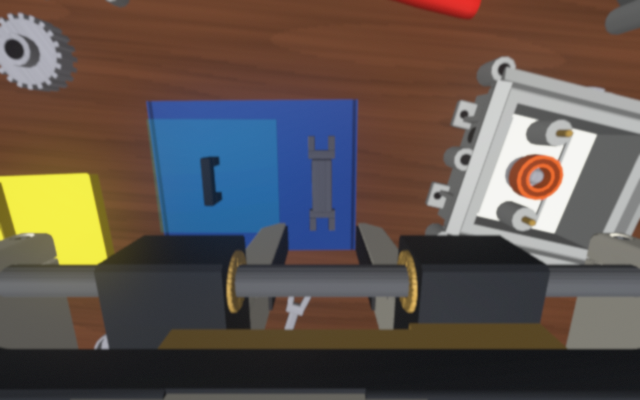

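Emit:
step_arm(deltas=[{"offset": [0.2,2.5,0],"roll": 0},{"offset": [0.2,4.5,0],"roll": 0},{"offset": [0.2,4.5,0],"roll": 0},{"offset": [0.2,4.5,0],"roll": 0},{"offset": [0.2,4.5,0],"roll": 0},{"offset": [0.2,2.5,0],"roll": 0},{"offset": [0.1,1.6,0],"roll": 0.1},{"offset": [0,0,0],"roll": 0.127},{"offset": [0,0,0],"roll": 0},{"offset": [0,0,0],"roll": 0}], fingers=7)

```text
t: 24.68
tool_pos: [0.6065, -0.1647, 0.1985]
orientation: [-3.134, 0.21, 0.002]
force: [0.3, 0.6, -0.5]
opening: 0.07
```

Run:
```python
from h import *
p=cams.read_camera("wrist"); save(p,"w6",(200,60,440,260,3))
for n,z in(("worn_mid",.032),("case",0)):
    print(n,[(d["score"],d["xy"],np.round(atz(p,d["xy"],z),4)[:2]) for d in cams.pinpoint(p,n)[:2]])
q=cams.read_camera("scene")
for n,z in(("worn_mid",.032),):
    print(n,[(d["score"],d["xy"],np.round(atz(q,d["xy"],z),4)[:2]) for d in cams.pinpoint(q,n)[:2]])
go(.606,-.166,.028)
```

```text
worn_mid [(0.68, [323.5, 183.2], array([ 0.606 , -0.1658]))]
case [(0.85, [323.1, 178.2], array([ 0.6062, -0.1655]))]
worn_mid [(0.86, [322.9, 284.1], array([ 0.6078, -0.1678]))]
t24.93 pos [ 0.6068 -0.1651  0.1992] q [-0.35  0.22  1.43  0.    1.5   1.36] F [ 0.2 -0.2 -0. ] open 0.0706 
R [[0.991, -0.136, 0.0], [-0.136, -0.991, -0.0], [0.0, 0.0, -1.0]]
tool offset cm [-0.06  0.1  17.12]
```

View pics/w6.png

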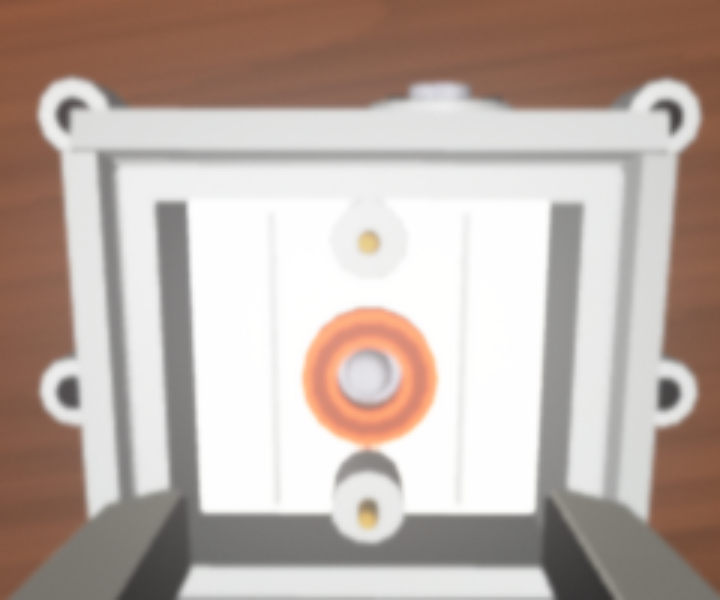

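Emit:
step_arm(deltas=[{"offset": [-0.05,0.1,4],"roll": 0},{"offset": [0,0,4],"roll": 0},{"offset": [0,0,4],"roll": 0},{"offset": [0,0,3],"roll": 0},{"offset": [0,0,1.5],"roll": 0},{"offset": [0,0,0.7],"roll": 0},{"offset": [0,0,0],"roll": 0},{"offset": [0,0,0],"roll": 0}])

```text
t: 25.92
tool_pos: [0.6072, -0.1667, 0.0287]
orientation: [3.134, -0.215, 0.004]
force: [-0.6, 0.1, 0.5]
opening: 0.0699
```

Emit:
step_arm(deltas=[{"offset": [0,0,0],"roll": 0},{"offset": [0,0,0],"roll": 0},{"offset": [0,0,0],"roll": 0},{"offset": [0,0,0],"roll": 0}], fingers=0, grip_force=25)

```text
t: 26.42
tool_pos: [0.6065, -0.1664, 0.0277]
orientation: [3.134, -0.215, 0.001]
force: [-1.1, -0.5, 4.0]
opening: 0.0525
```

Emit:
step_arm(deltas=[{"offset": [0,0,-1],"roll": 0},{"offset": [0,0,-2],"roll": 0},{"offset": [0,0,-4],"roll": 0},{"offset": [0,0,-4],"roll": 0},{"offset": [-1,-2.8,-4],"roll": 0},{"offset": [-1.7,-4.7,0],"roll": 0},{"offset": [-1.7,-4.7,0],"roll": 0},{"offset": [-1.7,-4.7,0],"roll": 0},{"offset": [-1.7,-4.7,0],"roll": 0},{"offset": [-1.7,-4.7,0],"roll": 0},{"offset": [-1.7,-4.7,0],"roll": 0},{"offset": [-1.7,-4.7,0],"roll": 0}])

```text
t: 27.92
tool_pos: [0.5269, 0.2066, 0.1788]
orientation: [-3.134, 0.215, -0.003]
force: [0.4, -0.2, -0.7]
opening: 0.0525
```

Emit:
step_arm(deltas=[{"offset": [-1.7,-4.7,0],"roll": 0},{"offset": [-1.7,-4.7,0],"roll": 0},{"offset": [-1.7,-4.7,0],"roll": 0},{"offset": [-1.2,-3.5,0],"roll": 0},{"offset": [-0.6,-2,2],"roll": 0},{"offset": [0,0,2],"roll": -0.13},{"offset": [0,0,0],"roll": -0.14},{"offset": [0,0,0],"roll": 0}])

```text
t: 28.92
tool_pos: [0.4857, 0.4088, 0.1381]
orientation: [-3.134, -0.207, -0.001]
force: [0.2, -0.1, -1.0]
opening: 0.0526
```

Run:
```python
from h import *
go(.484,.413,.009)
p=cams.read_camera("wrist")
for n,z in(("scrap_tray",0),("worn_mid",.14)):
    print(n,[(d["score"],d["xy"],np.round(atz(p,d["xy"],z),4)[:2]) for d in cams.pinpoint(p,n)[:2]])
```

```text
t28.93 pos [0.4857 0.4088 0.1381] q [0.62 0.27 1.48 0.   1.39 2.06] F [ 0.2 -0.1 -1. ] open 0.0526 
R [[0.991, 0.132, 0.001], [0.132, -0.991, 0.0], [0.001, -0.0, -1.0]]
tool offset cm [-0.12 -0.44 12.91]
scrap_tray [(0.56, [318.7, 186.9], array([0.4869, 0.413 ]))]
worn_mid [(0.55, [323.8, 241.2], array([0.4833, 0.4081]))]
```

Emit:
step_arm(deltas=[{"offset": [0,-0.4,4],"roll": 0},{"offset": [0,0,4],"roll": 0},{"offset": [0,0,2.5],"roll": 0},{"offset": [0,0,1.5],"roll": 0},{"offset": [0,0,0.7],"roll": 0},{"offset": [0,0,0],"roll": 0},{"offset": [0,0,0],"roll": 0}])

```text
t: 29.95
tool_pos: [0.486, 0.4132, 0.0116]
orientation: [-3.134, -0.208, -0.003]
force: [-0.2, 0.2, -1.5]
opening: 0.0526
```

Emit:
step_arm(deltas=[{"offset": [0,0,0],"roll": 0},{"offset": [0,0,0],"roll": 0},{"offset": [0,0,0],"roll": 0},{"offset": [0,0,-2],"roll": 0},{"offset": [0,0,-4],"roll": 0},{"offset": [0,0,-5],"roll": 0},{"offset": [0,0,-4],"roll": 0},{"offset": [0,0,-3],"roll": 0},{"offset": [0,0,0],"roll": 0}], fingers=6.5)

```text
t: 31.08
tool_pos: [0.487, 0.4139, 0.1956]
orientation: [-3.13, -0.208, -0.011]
force: [-0.1, -0.6, -0.6]
opening: 0.065
```

Run:
```python
from h import *
p=cams.read_camera("wrist")
for n,z in(("scrap_tray",0),("worn_mid",.011)):
    print(n,[(d["score"],d["xy"],np.round(atz(p,d["xy"],z),4)[:2]) for d in cams.pinpoint(p,n)[:2]])
go(.451,-.402,.2)
```

```text
scrap_tray [(0.96, [323.5, 181.6], array([0.485, 0.413]))]
worn_mid [(0.83, [324.5, 184.3], array([0.4838, 0.4117]))]
t31.23 pos [0.4846 0.4122 0.1894] q [0.62 0.24 1.42 0.   1.48 2.06] F [ 0.2 -0.5 -0.4] open 0.065 
R [[0.991, 0.132, -0.001], [0.132, -0.991, -0.001], [-0.001, 0.001, -1.0]]
tool offset cm [-14.11  80.26  -1.  ]
```

Emit:
step_arm(deltas=[{"offset": [-0.5,2.6,0],"roll": 0},{"offset": [-0.9,5.2,-1],"roll": 0},{"offset": [-0.9,5.2,0],"roll": 0},{"offset": [-0.9,5.2,0],"roll": 0},{"offset": [-0.9,5.2,0],"roll": 0},{"offset": [-0.9,5.2,0],"roll": 0},{"offset": [-0.9,5.2,0],"roll": 0},{"offset": [-0.9,5.2,0],"roll": 0},{"offset": [-0.9,5.2,0],"roll": 0},{"offset": [-0.9,5.2,0],"roll": 0},{"offset": [-0.9,5.2,0],"roll": 0},{"offset": [-0.9,5.2,0],"roll": 0}], fingers=7.5)

```text
t: 32.72
tool_pos: [0.4599, -0.1952, 0.1984]
orientation: [-3.133, -0.208, 0.004]
force: [1.8, 0.4, 0.8]
opening: 0.0751
```

Emit:
step_arm(deltas=[{"offset": [-0.9,5.2,0],"roll": 0},{"offset": [-0.9,5.2,0],"roll": 0},{"offset": [-0.9,5.2,0],"roll": 0},{"offset": [-0.7,3,0],"roll": 0},{"offset": [-0.3,1.8,0],"roll": 0.13},{"offset": [0,0,0],"roll": 0.138},{"offset": [0,0,0],"roll": 0},{"offset": [0,0,0],"roll": 0}])

```text
t: 33.72
tool_pos: [0.4512, -0.4004, 0.1991]
orientation: [-3.134, 0.207, 0.002]
force: [-0.0, 0.4, -0.0]
opening: 0.0753
```

Run:
```python
from h import *
p=cams.read_camera("wrist"); save(p,"w7")
for n,z in(("fresh_mid",.011),):
    print(n,[(d["score"],d["xy"],np.round(atz(p,d["xy"],z),4)[:2]) for d in cams.pinpoint(p,n)[:3]])
go(.451,-.402,.0067)
```

```text
fresh_mid [(0.78, [315.3, 174.3], array([ 0.4586, -0.3926])), (0.64, [364.8, 263.4], array([ 0.3341, -0.4405])), (0.61, [288.5, 39.8], array([ 0.6092, -0.3838]))]
t33.83 pos [ 0.4514 -0.4006  0.1997] q [-0.81  0.15  1.5   0.    1.49  0.89] F [-0.1 -0.2  0.3] open 0.075 
R [[0.991, -0.132, -0.0], [-0.132, -0.991, 0.001], [-0.001, -0.0, -1.0]]
tool offset cm [-1.00e-02  1.60e-01  1.93e+01]
```

View pics/w7.png

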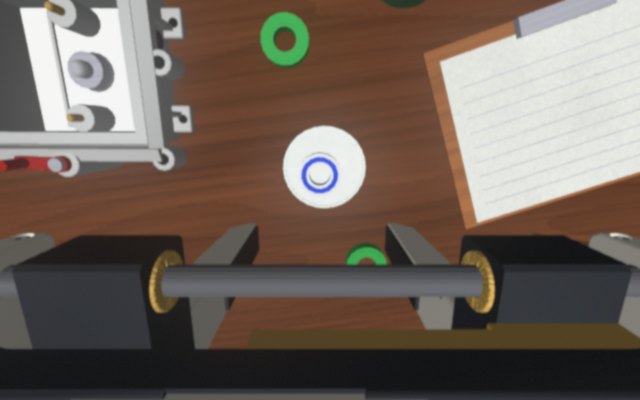

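Run:
```python
from h import *
for c in("wrist","scene","top"):
    p=cams.read_camera(c); hsv=cv2.cvtColor(p["pixels"],cv2.COLOR_RGB2HSV)
    m=cv2.inRange(hsv,(110,80,80),(130,255,255))
    g=proj(p,(.453,-.4,.019)); m2=np.zeros_like(m); cv2.circle(m2,tuple(int(v) for v in g),28,255,-1); m&=m2
    pts=np.argwhere(m)[:,::-1].astype(np.float32); print(c,len(pts))
    if len(pts)>8: P=np.float32([atz(p,x,.019)[:2] for x in pts]); print(cv2.minEnclosingCircle(P*1000), (P.min(0)+P.max(0))/2)
```

```text
wrist 452
((458.528076171875, -397.3991394042969), 21.610477447509766) [ 0.4588451  -0.39747396]
scene 113
((458.5079040527344, -398.5611572265625), 21.189788818359375) [ 0.45850462 -0.398885  ]
top 26
((456.9081115722656, -395.66162109375), 18.797931671142578) [ 0.45663244 -0.3899151 ]
```

Emit:
step_arm(deltas=[{"offset": [0.67,-0.33,4],"roll": 0},{"offset": [0,0,5],"roll": 0},{"offset": [0,0,5],"roll": 0},{"offset": [0,0,3],"roll": 0},{"offset": [0,0,1.5],"roll": 0},{"offset": [0,0,0.7],"roll": 0},{"offset": [0,0,0],"roll": 0},{"offset": [0,0,0],"roll": 0}])

```text
t: 34.98
tool_pos: [0.4595, -0.3996, 0.0098]
orientation: [3.133, -0.212, 0.003]
force: [0.9, 0.0, 0.9]
opening: 0.0749
```

Emit:
step_arm(deltas=[{"offset": [0,0,0],"roll": 0},{"offset": [0,0,0],"roll": 0},{"offset": [0,0,0],"roll": 0},{"offset": [0,0,0],"roll": 0},{"offset": [0,0,0],"roll": 0}], fingers=0, grip_force=25)

```text
t: 35.6
tool_pos: [0.4587, -0.3988, 0.0085]
orientation: [3.134, -0.212, 0.0]
force: [-0.3, 0.5, 4.1]
opening: 0.0524
```

Emit:
step_arm(deltas=[{"offset": [0,0,-1],"roll": 0},{"offset": [0,0,-2],"roll": 0},{"offset": [0,0,-4],"roll": 0},{"offset": [0,0,-5],"roll": 0},{"offset": [0,0,-5],"roll": 0},{"offset": [0,0,-2],"roll": 0},{"offset": [0,0,0],"roll": 0}])

```text
t: 36.48
tool_pos: [0.4593, -0.3994, 0.1999]
orientation: [3.132, -0.212, 0.004]
force: [0.0, 0.1, -2.6]
opening: 0.0521
```

Run:
```python
from h import *
go(.606,-.166,.2)
p=cams.read_camera("wrist"); save(p,"w8",(240,160,400,300,4))
hsv=cv2.cvtColor(p["pixels"],cv2.COLOR_RGB2HSV)
m=cv2.inRange(hsv,(110,80,80),(130,255,255)); m[:,:260]=0;m[:,380:]=0; pts=np.argwhere(m)[:,::-1].astype(np.float32)
z=robot.read_state()["tool_pos"][2]+.011
print(len(pts)); P=np.float32([atz(p,x,z)[:2] for x in pts]); print(cv2.minEnclosingCircle(P*1000),pts.mean(0)); st()
```

```text
t36.48 pos [ 0.4593 -0.3994  0.1999] q [-0.8   0.16  1.49  0.    1.49  0.91] F [ 0.   0.1 -2.6] open 0.0521 
R [[0.991, -0.135, 0.002], [-0.135, -0.991, -0.002], [0.003, 0.002, -1.0]]
tool offset cm [ 11.39 -25.1   -0.03]
1572
((457.4422912597656, -398.2408142089844), 22.488189697265625) [321.3626 233.479 ]
t36.52 pos [ 0.4584 -0.3985  0.1974] q [-0.8   0.16  1.49  0.    1.49  0.91] F [-0.2  0.3 -3.3] open 0.052 
R [[0.991, -0.135, -0.0], [-0.135, -0.991, 0.0], [-0.0, -0.0, -1.0]]
```

View pics/w8.png

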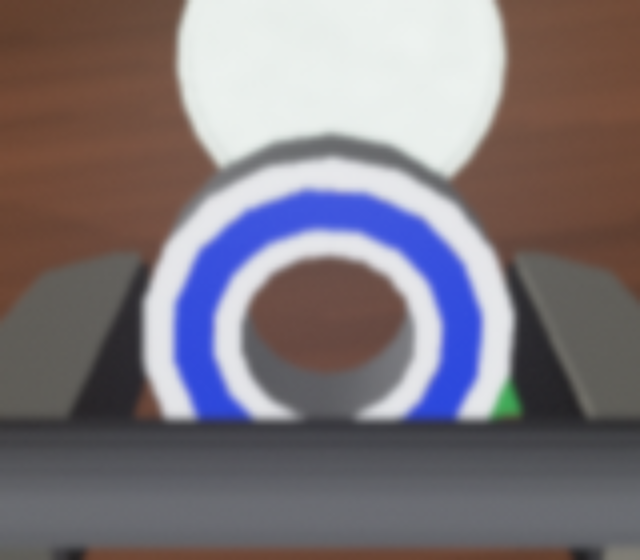

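Emit:
step_arm(deltas=[{"offset": [1.2,-2.5,0],"roll": 0},{"offset": [2.3,-5,0],"roll": 0},{"offset": [2.3,-5,0],"roll": 0},{"offset": [2.3,-5,0],"roll": 0},{"offset": [2.3,-5,0],"roll": 0},{"offset": [1.14,-2.5,0],"roll": 0},{"offset": [0,0,5],"roll": 0},{"offset": [0,0,3],"roll": 0},{"offset": [0,0,2],"roll": 0},{"offset": [0,0,0],"roll": 0},{"offset": [0,0,0],"roll": 0}])

```text
t: 37.9
tool_pos: [0.6072, -0.1669, 0.0991]
orientation: [3.134, -0.213, 0.002]
force: [0.2, 0.7, -1.3]
opening: 0.0521
```

Run:
```python
from h import *
go(.6065,-.1663,.03)
```

```text
t37.90 pos [ 0.6072 -0.1669  0.0991] q [-0.35  0.29  1.53  0.    1.32  1.36] F [ 0.2  0.7 -1.3] open 0.0521 
R [[0.991, -0.135, 0.001], [-0.135, -0.991, -0.0], [0.001, 0.0, -1.0]]
tool offset cm [-0.09 -0.05  6.91]
```

Emit:
step_arm(deltas=[{"offset": [-0.05,-0.05,2],"roll": 0},{"offset": [0,0,2],"roll": 0},{"offset": [0,0,1],"roll": 0},{"offset": [0,0,0.6],"roll": 0},{"offset": [0,0,0.5],"roll": 0},{"offset": [0,0,0.4],"roll": 0},{"offset": [0,0,0.3],"roll": 0},{"offset": [0,0,0],"roll": 0},{"offset": [0,0,0],"roll": 0}])

```text
t: 39.02
tool_pos: [0.6064, -0.166, 0.0304]
orientation: [3.134, -0.212, 0.001]
force: [0.1, -0.1, -1.3]
opening: 0.0518
```

Went down without force; release and check.

Emit:
step_arm(deltas=[{"offset": [0,0,0],"roll": 0},{"offset": [0,0,0],"roll": 0},{"offset": [0,0,0],"roll": 0},{"offset": [0,0,-2],"roll": 0},{"offset": [0,0,-4],"roll": 0},{"offset": [0,0,-5],"roll": 0},{"offset": [0,0,-5],"roll": 0},{"offset": [0,0,-1],"roll": 0},{"offset": [0,0,0],"roll": 0},{"offset": [0,0,0],"roll": 0}], fingers=7)

```text
t: 40.28
tool_pos: [0.6052, -0.1656, 0.1983]
orientation: [-3.134, 0.212, 0.004]
force: [-0.1, 0.4, -0.2]
opening: 0.07
```

Run:
```python
from h import *
p=cams.read_camera("wrist"); save(p,"w9",(200,60,440,260,3))
for n,z in(("fresh_mid",.032),("case",0)):
    print(n,[(d["score"],d["xy"],np.round(atz(p,d["xy"],z),4)[:2]) for d in cams.pinpoint(p,n)[:2]])
hsv=cv2.cvtColor(p["pixels"],cv2.COLOR_RGB2HSV)
m=cv2.inRange(hsv,(110,80,80),(130,255,255)); m[:,:270]=0;m[:,380:]=0; pts=np.argwhere(m)[:,::-1].astype(np.float32)
P=np.float32([atz(p,x,.04)[:2] for x in pts]); print(len(pts),cv2.minEnclosingCircle(P*1000))
go(.572,.0795,.2)
```

```text
fresh_mid [(0.87, [501.4, 149.2], array([ 0.616 , -0.3675])), (0.6, [322.2, 179.9], array([ 0.6084, -0.1657]))]
case [(0.95, [322.5, 179.4], array([ 0.6031, -0.1654]))]
403 ((606.01318359375, -164.9222412109375), 21.04764175415039)
t40.42 pos [ 0.6052 -0.1656  0.1981] q [-0.35  0.22  1.43  0.    1.5   1.36] F [-0.1 -0.3 -0.3] open 0.0701 
R [[0.991, -0.135, -0.003], [-0.135, -0.991, 0.001], [-0.003, -0.001, -1.0]]
tool offset cm [ -6.6  -23.84  -0.15]
```

View pics/w9.png

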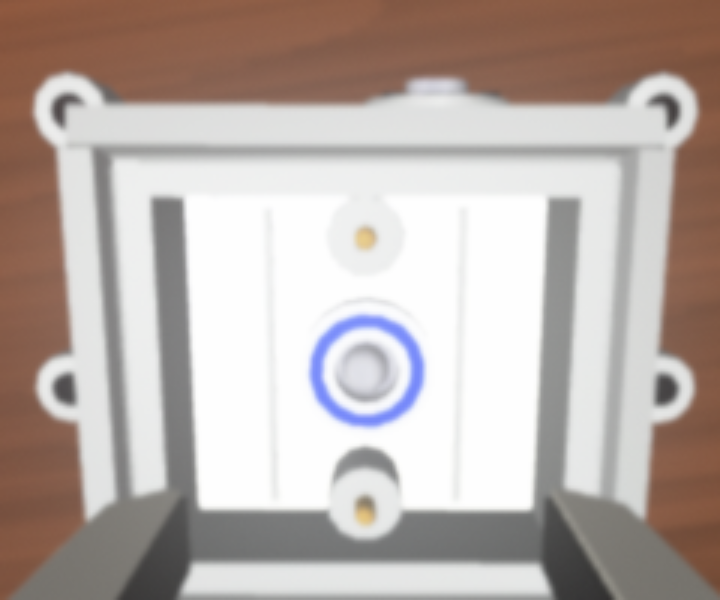

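Emit:
step_arm(deltas=[{"offset": [-0.6,-2,0],"roll": 0},{"offset": [-1.3,-4.7,0],"roll": 0},{"offset": [-1.3,-4.7,0],"roll": 0},{"offset": [-1.3,-4.7,0],"roll": 0},{"offset": [-1.3,-4.7,0],"roll": 0},{"offset": [-0.8,-2.9,0],"roll": -0.1},{"offset": [0,0,3],"roll": -0.127},{"offset": [0,0,0],"roll": 0},{"offset": [0,0,0],"roll": 0}], fingers=4)

```text
t: 41.55
tool_pos: [0.5726, 0.078, 0.1707]
orientation: [-3.138, -0.14, 0.0]
force: [-0.1, -1.2, -0.0]
opening: 0.0396
```

Run:
```python
from h import *
p=cams.read_camera("wrist")
for n,z in(("bridge_grip",.021),("cover_grip",.032)):
    print(n,[(d["score"],d["xy"],np.round(atz(p,d["xy"],z),4)[:2]) for d in cams.pinpoint(p,n)[:2]])
go(.5722,.0784,.0105)
```

```text
bridge_grip [(0.91, [317.4, 187.4], array([0.5707, 0.0834]))]
cover_grip [(0.97, [201.0, 182.4], array([0.5675, 0.2053]))]
t41.70 pos [0.5734 0.0775 0.1714] q [0.05 0.1  1.61 0.   1.43 1.53] F [ 0.7 -0.5  0.3] open 0.0401 
R [[0.996, 0.09, 0.002], [0.09, -0.996, 0.0], [0.002, 0.0, -1.0]]
tool offset cm [-0.14 -0.1  16.09]
```

Emit:
step_arm(deltas=[{"offset": [-0.1,-0.1,4],"roll": 0},{"offset": [0,0,4],"roll": 0},{"offset": [0,0,4],"roll": 0},{"offset": [0,0,2.5],"roll": 0},{"offset": [0,0,1.5],"roll": 0},{"offset": [0,0,0],"roll": 0},{"offset": [0,0,0],"roll": 0}])

```text
t: 42.58
tool_pos: [0.5729, 0.0787, 0.0117]
orientation: [-3.138, -0.144, -0.004]
force: [-0.6, -0.8, 0.2]
opening: 0.0398
```

Emit:
step_arm(deltas=[{"offset": [0,0,0],"roll": 0},{"offset": [0,0,0],"roll": 0},{"offset": [0,0,0],"roll": 0},{"offset": [0,0,0],"roll": 0}], fingers=0, grip_force=30)

```text
t: 43.08
tool_pos: [0.5723, 0.0787, 0.0111]
orientation: [3.138, 0.144, 0.002]
force: [-1.0, -0.9, 6.2]
opening: 0.0236
```

Emit:
step_arm(deltas=[{"offset": [0,0,-1],"roll": 0},{"offset": [0,0,-2],"roll": 0},{"offset": [0,0,-4],"roll": 0},{"offset": [0,0,-5],"roll": 0},{"offset": [0.1,2.5,-3],"roll": 0},{"offset": [0.2,4.7,0],"roll": 0},{"offset": [0.2,4.7,0],"roll": 0},{"offset": [0.2,4.7,0],"roll": 0},{"offset": [0.2,4.7,0],"roll": 0},{"offset": [0.3,3.4,0],"roll": 0},{"offset": [0,0,0],"roll": 0.115},{"offset": [0,0,0],"roll": 0.115}])

```text
t: 44.58
tool_pos: [0.6061, -0.1669, 0.1612]
orientation: [-3.134, 0.225, -0.0]
force: [0.7, -0.0, -3.1]
opening: 0.0235
```

Emit:
step_arm(deltas=[{"offset": [0,0,3],"roll": 0},{"offset": [0,0,3],"roll": 0},{"offset": [0,0,0],"roll": 0},{"offset": [0,0,0],"roll": 0}])

```text
t: 45.08
tool_pos: [0.6069, -0.1664, 0.102]
orientation: [3.134, -0.217, 0.002]
force: [-0.5, -0.9, -2.4]
opening: 0.0234
```

Run:
```python
from h import *
go(.6065,-.1665,.05)
p=cams.read_camera("wrist"); save(p,"w10",(200,60,440,260,3))
```

```text
t45.08 pos [ 0.6069 -0.1664  0.102 ] q [-0.35  0.29  1.53  0.    1.33  1.36] F [-0.5 -0.9 -2.4] open 0.0234 
R [[0.99, -0.138, 0.002], [-0.138, -0.99, -0.001], [0.002, 0.0, -1.0]]
tool offset cm [-0.05  0.01  5.2 ]
```

View pics/w10.png

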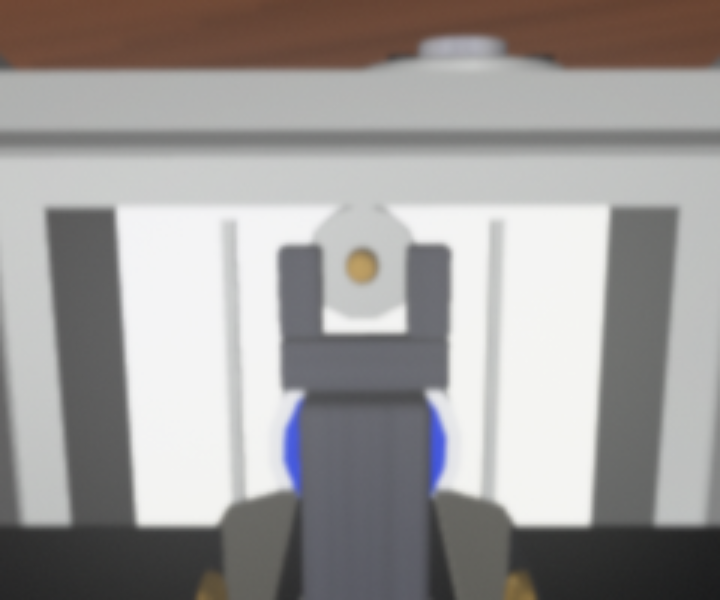

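Emit:
step_arm(deltas=[{"offset": [0,0,2],"roll": 0},{"offset": [0,0,1],"roll": 0},{"offset": [0,0,0.7],"roll": 0},{"offset": [0,0,0.6],"roll": 0},{"offset": [0,0,0.5],"roll": 0},{"offset": [0,0,0.3],"roll": 0},{"offset": [0,0,0],"roll": 0},{"offset": [0,0,0],"roll": 0}])

```text
t: 46.12
tool_pos: [0.6066, -0.1663, 0.05]
orientation: [3.134, -0.217, 0.001]
force: [-3.7, 2.0, 5.4]
opening: 0.0236
```

Emit:
step_arm(deltas=[{"offset": [0,0,0],"roll": 0},{"offset": [0,0,0],"roll": 0},{"offset": [0,0,0],"roll": 0},{"offset": [0,0,-1],"roll": 0},{"offset": [0,0,-4],"roll": 0},{"offset": [0,0,-5],"roll": 0},{"offset": [0,0,-5],"roll": 0},{"offset": [0,0,0],"roll": 0},{"offset": [0,0,0],"roll": 0}], fingers=4)

```text
t: 47.25
tool_pos: [0.6062, -0.1662, 0.1993]
orientation: [3.134, -0.217, 0.001]
force: [-1.0, -0.7, -0.7]
opening: 0.0395
```

Run:
```python
from h import *
p=cams.read_camera("wrist"); save(p,"w11",(200,60,440,260,3))
for c in("wrist","scene"):
  p=cams.read_camera(c)
  for n,z in(("bridge_grip",.06),("fresh_mid",.032),("cover_grip",.032)):
    print(n,[(d["score"],d["xy"],np.round(atz(p,d["xy"],z),4)[:2]) for d in cams.pinpoint(p,n)[:2]])
go(.563,.2090,.2)
```

```text
bridge_grip [(0.6, [318.5, 189.2], array([ 0.6049, -0.1616]))]
fresh_mid [(0.98, [503.3, 149.8], array([ 0.6151, -0.3699])), (0.83, [319.9, 183.3], array([ 0.6055, -0.163 ]))]
cover_grip []
bridge_grip [(0.89, [327.1, 277.0], array([ 0.6147, -0.1621]))]
fresh_mid [(0.6, [150.5, 297.5], array([ 0.3544, -0.446 ])), (0.57, [320.1, 283.6], array([ 0.6023, -0.1711]))]
cover_grip [(0.68, [400.2, 190.2], array([0.5609, 0.2024]))]
t47.70 pos [ 0.606  -0.1661  0.1986] q [-0.35  0.22  1.43  0.    1.5   1.36] F [ 0.4 -0.7  0. ] open 0.0402 
R [[0.99, -0.138, -0.001], [-0.138, -0.99, 0.0], [-0.001, -0.0, -1.0]]
tool offset cm [ -9.43 -36.56  -0.13]
```

View pics/w11.png

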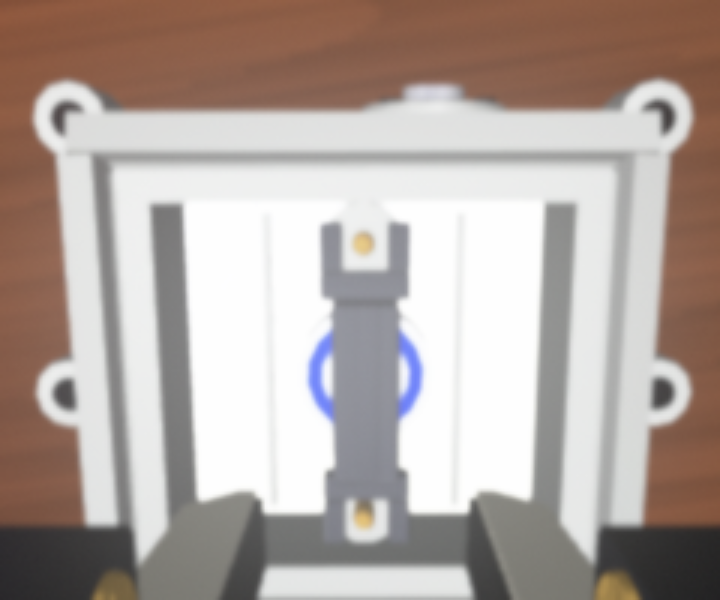

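Emit:
step_arm(deltas=[{"offset": [-0.7,-2.5,0],"roll": 0},{"offset": [-1.2,-4.7,0],"roll": 0},{"offset": [-1.2,-4.7,0],"roll": 0},{"offset": [-1.2,-4.7,0],"roll": 0},{"offset": [-1.2,-4.7,0],"roll": 0},{"offset": [-1.2,-4.7,0],"roll": 0},{"offset": [-1.2,-4.7,0],"roll": 0},{"offset": [-0.8,-3.3,0],"roll": 0},{"offset": [-0.7,-2.6,0],"roll": -0.1},{"offset": [0,0,0],"roll": -0.127},{"offset": [0,0,0],"roll": 0},{"offset": [0,0,0],"roll": 0}])

```text
t: 49.2
tool_pos: [0.5632, 0.2095, 0.1992]
orientation: [-3.139, -0.135, 0.0]
force: [0.2, -0.6, 0.4]
opening: 0.0403
```

Run:
```python
from h import *
p=cams.read_camera("wrist"); save(p,"w12",(200,100,440,280,3))
print([(d["score"],d["xy"],np.round(atz(p,d["xy"],.032),4)[:2]) for d in cams.pinpoint(p,"cover_grip")[:2]])
g=cv2.cvtColor(p["pixels"],cv2.COLOR_RGB2GRAY)
m=(g<45).astype(np.uint8); n,l,s,c=cv2.connectedComponentsWithStats(m[:235])
for i in range(1,n):
    if s[i,4]>60: 
        x,y,w,h,a=s[i]; print(s[i],c[i])
        if x>270 and x+w<370: 
            P=np.float32([atz(p,v,.038)[:2]*1000 for v in np.argwhere(l==i)[:,::-1]]); print(cv2.minAreaRect(P))
go(.563,.209,.018)
```

```text
[(0.59, [327.0, 181.6], array([0.5655, 0.2045])), (0.42, [156.5, 226.7], array([0.4938, 0.4012]))]
[588 127  14  13 125] [594.192 133.096]
t49.30 pos [0.5635 0.2091 0.1992] q [0.27 0.14 1.51 0.   1.49 1.75] F [ 0.6 -0.1  1.1] open 0.0399 
R [[0.996, 0.086, 0.0], [0.086, -0.996, 0.0], [0.0, -0.0, -1.0]]
tool offset cm [-5.000e-02  1.000e-02  1.812e+01]
```

View pics/w12.png

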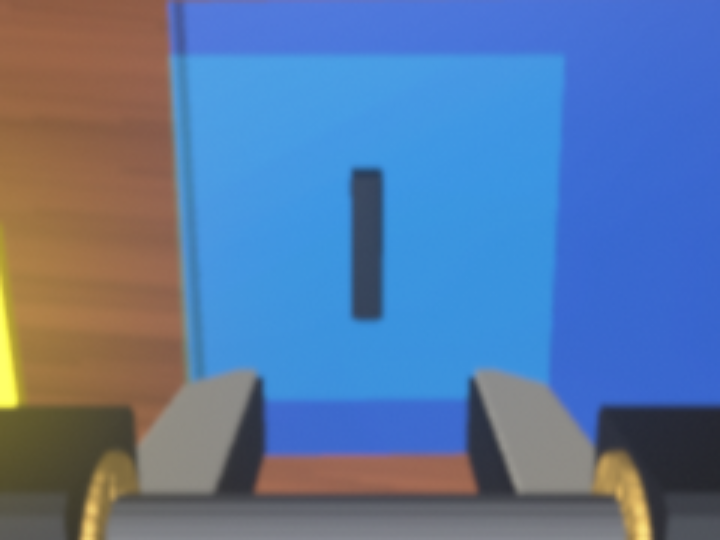

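Emit:
step_arm(deltas=[{"offset": [0.1,0,4],"roll": 0},{"offset": [0,0,5],"roll": 0},{"offset": [0,0,4],"roll": 0},{"offset": [0,0,3],"roll": 0},{"offset": [0,0,1.5],"roll": 0},{"offset": [0,0,0.7],"roll": 0},{"offset": [0,0,0],"roll": 0},{"offset": [0,0,0],"roll": 0}])

```text
t: 50.3
tool_pos: [0.5657, 0.2097, 0.0187]
orientation: [-3.138, -0.139, -0.004]
force: [-0.1, -0.1, -0.2]
opening: 0.0398
```

Emit:
step_arm(deltas=[{"offset": [0,0,0],"roll": 0},{"offset": [0,0,0],"roll": 0},{"offset": [0,0,0],"roll": 0},{"offset": [0,0,0],"roll": 0},{"offset": [0,0,0],"roll": 0}], fingers=0, grip_force=25)

```text
t: 50.92
tool_pos: [0.5646, 0.2094, 0.0173]
orientation: [-3.138, -0.139, -0.0]
force: [0.1, -0.7, 1.6]
opening: 0.0115
```

Emit:
step_arm(deltas=[{"offset": [0,0,-1],"roll": 0},{"offset": [0,0,-2],"roll": 0},{"offset": [0,0,-4],"roll": 0},{"offset": [0,0,-5],"roll": 0},{"offset": [0,0,-4],"roll": 0},{"offset": [0.1,3.3,-1],"roll": 0},{"offset": [0.1,4.8,0],"roll": 0},{"offset": [0.1,4.8,0],"roll": 0},{"offset": [0.1,4.8,0],"roll": 0},{"offset": [0.1,4.8,0],"roll": 0},{"offset": [0.1,4.8,0],"roll": 0},{"offset": [0.1,4.8,0],"roll": 0}])

```text
t: 52.42
tool_pos: [0.6003, -0.1114, 0.189]
orientation: [3.138, 0.14, 0.003]
force: [1.4, 0.7, -1.3]
opening: 0.0116
```

Emit:
step_arm(deltas=[{"offset": [0.06,3.5,0],"roll": 0},{"offset": [0,2.2,0],"roll": 0.1},{"offset": [0,0,0],"roll": 0.125},{"offset": [0,0,3],"roll": 0},{"offset": [0,0,2],"roll": 0},{"offset": [0,0,0],"roll": 0},{"offset": [0,0,0],"roll": 0},{"offset": [0,0,0],"roll": 0}])

```text
t: 53.42
tool_pos: [0.6065, -0.1667, 0.1387]
orientation: [3.134, -0.213, 0.003]
force: [1.0, 0.5, -0.9]
opening: 0.0121
```

Run:
```python
from h import *
go(.6055,-.1665,.0805)
p=cams.read_camera("wrist"); save(p,"w13",(160,40,480,240,2.4)); go(.6055,-.1665,.0805)
```

```text
t53.42 pos [ 0.6065 -0.1667  0.1387] q [-0.35  0.25  1.5  -0.    1.39  1.36] F [ 1.   0.5 -0.9] open 0.0121 
R [[0.991, -0.136, 0.002], [-0.136, -0.991, -0.001], [0.002, 0.0, -1.0]]
tool offset cm [-0.11 -0.01  5.82]
t53.48 pos [ 0.6064 -0.1667  0.1385] q [-0.35  0.25  1.5  -0.    1.39  1.36] F [ 0.6 -0.4 -1.3] open 0.0115 
R [[0.991, -0.136, 0.002], [-0.136, -0.991, -0.001], [0.002, 0.0, -1.0]]
tool offset cm [-0.1  -0.01  5.8 ]
```

View pics/w13.png

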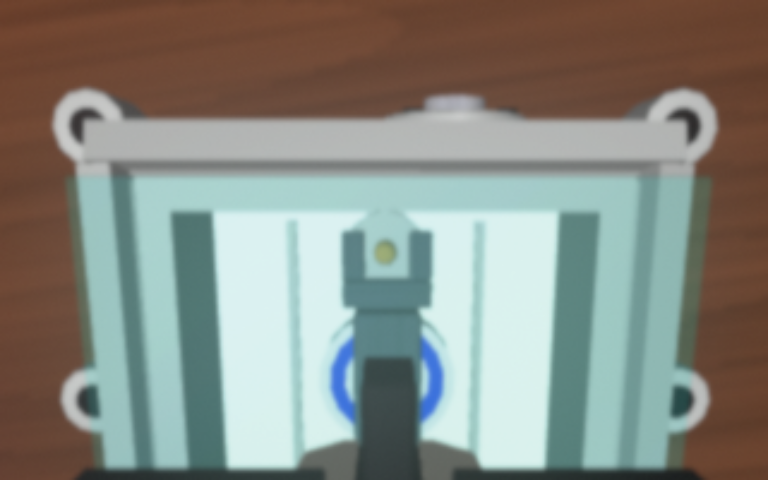

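Emit:
step_arm(deltas=[{"offset": [-0.03,0,2],"roll": 0},{"offset": [0,0,1.5],"roll": 0},{"offset": [0,0,0.8],"roll": 0},{"offset": [0,0,0.5],"roll": 0},{"offset": [0,0,0.4],"roll": 0},{"offset": [0,0,0.3],"roll": 0},{"offset": [0,0,0.2],"roll": 0},{"offset": [0,0,0],"roll": 0},{"offset": [0,0,0],"roll": 0}])

```text
t: 54.6
tool_pos: [0.6054, -0.1665, 0.0803]
orientation: [3.134, -0.214, 0.0]
force: [-0.3, -0.4, -1.7]
opening: 0.0116
```

Emit:
step_arm(deltas=[{"offset": [0,0,0.1],"roll": 0},{"offset": [0,0,0],"roll": 0}])

```text
t: 54.85
tool_pos: [0.6055, -0.1665, 0.0803]
orientation: [3.134, -0.214, 0.001]
force: [-4.5, 2.1, 6.5]
opening: 0.0117
```

Emit:
step_arm(deltas=[{"offset": [0,0,0],"roll": 0},{"offset": [0,0,0],"roll": 0},{"offset": [0,0,0],"roll": 0},{"offset": [0,0,-1],"roll": 0},{"offset": [0,0,-4],"roll": 0},{"offset": [0,0,-4],"roll": 0},{"offset": [-3,-1.2,0],"roll": 0},{"offset": [-3,-1.2,0],"roll": 0},{"offset": [-2.2,-1,0],"roll": 0},{"offset": [0,0,0],"roll": 0},{"offset": [0,0,0],"roll": 0}], fingers=4)

```text
t: 56.22
tool_pos: [0.5296, -0.1221, 0.1699]
orientation: [3.134, -0.214, 0.002]
force: [0.3, 0.3, -0.5]
opening: 0.04
```

Run:
```python
from h import *
p=cams.read_camera("wrist"); save(p,"w14",(160,20,480,260,2.4))
q=cams.read_camera("scene")
for p in(p,q):
  for n,z in(("cover_grip",.095),("tab_pin",.09)):
    print(n,[(d["score"],d["xy"],np.round(atz(p,d["xy"],z),4)[:2]) for d in cams.pinpoint(p,n)[:2]])
st()
```

```text
cover_grip [(0.91, [368.5, 101.9], array([ 0.6061, -0.1685]))]
tab_pin [(0.89, [323.2, 212.3], array([ 0.5207, -0.1214]))]
cover_grip [(0.78, [322.6, 269.1], array([ 0.61 , -0.172])), (0.2, [419.1, 148.0], array([0.5325, 0.3222]))]
tab_pin [(0.43, [309.6, 233.2], array([ 0.518 , -0.1149]))]
t56.52 pos [ 0.529  -0.1219  0.169 ] q [-0.32  0.    1.71  0.    1.43  1.39] F [-0.4 -0.6  0.1] open 0.0399 
R [[0.991, -0.136, -0.0], [-0.136, -0.991, 0.0], [-0.0, -0.0, -1.0]]
```

View pics/w14.png

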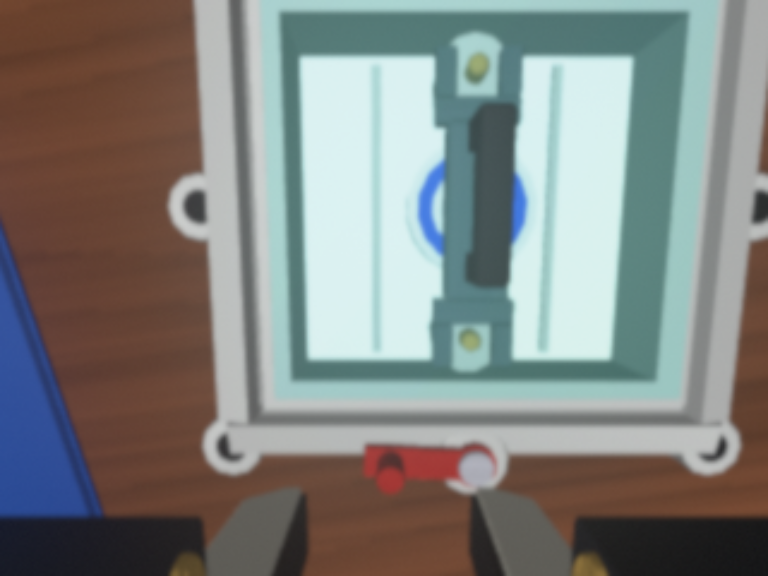

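Emit:
step_arm(deltas=[{"offset": [-1.04,0,0],"roll": 0},{"offset": [0,0,0],"roll": -0.1715},{"offset": [0,0,0],"roll": -0.1715},{"offset": [0,0,0],"roll": -0.1715},{"offset": [0,0,0],"roll": -0.1715},{"offset": [0,0,0],"roll": -0.1715},{"offset": [0,0,0],"roll": -0.1715},{"offset": [0,0,0],"roll": -0.1715},{"offset": [0,0,0],"roll": -0.1715},{"offset": [0,0,0],"roll": -0.1715},{"offset": [0,0,0],"roll": 0},{"offset": [0,0,0],"roll": 0}])

```text
t: 58.02
tool_pos: [0.5182, -0.1202, 0.1692]
orientation: [-2.399, -2.028, 0.0]
force: [-0.6, -0.3, -0.3]
opening: 0.0401
```

Run:
```python
from h import *
go(.5187,-.1202,.085)
```

```text
t58.02 pos [ 0.5182 -0.1202  0.1692] q [-0.32 -0.03  1.74 -0.    1.43 -0.16] F [-0.6 -0.3 -0.3] open 0.0401 
R [[0.167, 0.986, -0.0], [0.986, -0.167, -0.0], [-0.0, -0.0, -1.0]]
tool offset cm [0.01 0.05 8.42]
```

Emit:
step_arm(deltas=[{"offset": [0,0,3],"roll": 0},{"offset": [0,0,3],"roll": 0},{"offset": [0,0,1.5],"roll": 0},{"offset": [0,0,0.85],"roll": 0},{"offset": [0,0,0],"roll": 0},{"offset": [0,0,0],"roll": 0}])

```text
t: 58.78
tool_pos: [0.5192, -0.1205, 0.0868]
orientation: [2.395, 2.031, 0.001]
force: [-0.2, -0.2, 0.7]
opening: 0.0403
```

Emit:
step_arm(deltas=[{"offset": [0,0,0],"roll": 0},{"offset": [0,0,0],"roll": 0},{"offset": [0,0,0],"roll": 0},{"offset": [0,0,0],"roll": 0},{"offset": [0,0,0],"roll": 0}], fingers=0, grip_force=6)

```text
t: 59.4
tool_pos: [0.5184, -0.1202, 0.0857]
orientation: [2.395, 2.033, 0.0]
force: [-0.9, 0.3, 1.1]
opening: 0.0098
```

Emit:
step_arm(deltas=[{"offset": [-0.02,0.38,0],"roll": 0.12},{"offset": [-0.02,0.38,0],"roll": 0.12},{"offset": [-0.02,0.38,0],"roll": 0.12},{"offset": [-0.02,0.38,0],"roll": 0.12},{"offset": [-0.02,0.38,0],"roll": 0.12},{"offset": [-0.02,0.38,0],"roll": 0.12},{"offset": [-0.02,0.38,0],"roll": 0.12},{"offset": [-0.02,0.38,0],"roll": 0.12},{"offset": [-0.02,0.38,0],"roll": 0.12},{"offset": [-0.02,0.38,0],"roll": 0.12},{"offset": [-0.02,0.38,0],"roll": 0.12},{"offset": [-0.02,0.38,0],"roll": 0.12}])

```text
t: 60.9
tool_pos: [0.5455, -0.1524, 0.0858]
orientation: [-3.141, 0.057, -0.001]
force: [0.2, 0.2, 0.7]
opening: 0.0097
```

Emit:
step_arm(deltas=[{"offset": [0,0,0],"roll": 0},{"offset": [0,0,0],"roll": 0},{"offset": [0,0,0],"roll": 0},{"offset": [0,0,0],"roll": 0},{"offset": [0,0,-3],"roll": 0},{"offset": [0,0,-4],"roll": 0},{"offset": [0,0,-5],"roll": 0},{"offset": [0,0,0],"roll": 0},{"offset": [0,0,0],"roll": 0},{"offset": [0,0,0],"roll": 0}], fingers=4)

```text
t: 62.15
tool_pos: [0.5442, -0.1519, 0.2036]
orientation: [-3.14, 0.051, 0.005]
force: [-0.6, 0.2, 0.2]
opening: 0.04
```

Run:
```python
from h import *
p=cams.read_camera("wrist"); save(p,"w15",(160,20,480,260,2.4))
q=cams.read_camera("scene")
for p in(p,q):
  for n,z in(("cover_grip",.095),("tab_pin",.09),("worn_mid",.011)):
    print(n,[(d["score"],d["xy"],np.round(atz(p,d["xy"],z),4)[:2]) for d in cams.pinpoint(p,n)[:2]])
st()
```

```text
cover_grip [(0.87, [339.2, 125.3], array([ 0.6077, -0.1689]))]
tab_pin [(0.96, [319.5, 190.0], array([ 0.5475, -0.149 ]))]
worn_mid []
cover_grip [(0.63, [321.1, 268.5], array([ 0.6066, -0.173 ])), (0.49, [417.4, 147.3], array([0.5272, 0.3216]))]
tab_pin [(0.72, [415.3, 150.1], array([0.527 , 0.3127])), (0.5, [306.1, 248.0], array([ 0.542 , -0.1517]))]
worn_mid [(0.48, [419.3, 152.9], array([0.4978, 0.4031]))]
t62.55 pos [ 0.5451 -0.1523  0.2054] q [-0.36  0.05  1.6   0.    1.49  1.24] F [-0.8 -0.6  0.5] open 0.0398 
R [[0.999, -0.033, -0.0], [-0.033, -0.999, 0.0], [-0.0, -0.0, -1.0]]
```

Run:
```python
from h import *
p=cams.read_camera("wrist"); hsv=cv2.cvtColor(p["pixels"],cv2.COLOR_RGB2HSV)
m=cv2.inRange(hsv,(0,120,60),(8,255,255))|cv2.inRange(hsv,(172,120,60),(180,255,255))
g=proj(p,(.53,-.152,.079)); k=np.zeros_like(m); cv2.circle(k,tuple(int(v) for v in g),45,255,-1); m&=k
P=np.float32([atz(p,x,.079)[:2]*1000 for x in np.argwhere(m)[:,::-1]]); print(len(P),cv2.minAreaRect(P),P.min(0),P.max(0))
v=cv2.fitLine(P,cv2.DIST_HUBER,0,.01,.01).ravel(); print(v, np.arctan(v[1]/v[0])+.137)
```

```text
295 ((535.1507568359375, -151.44895935058594), (10.236952781677246, 35.802589416503906), 88.39559936523438) [ 517.11316 -156.54237] [ 553.1551  -146.19228]
[ 9.9971503e-01  2.3872079e-02  5.3474268e+02 -1.5150024e+02] 0.16087434
```

```bash
python3 -c "
from h import *
st(); robot.close_job()"
```

```text
t62.60 pos [ 0.5452 -0.1523  0.2055] q [-0.36  0.05  1.6   0.    1.49  1.24] F [ 0.1 -0.5 -0.2] open 0.0399 
R [[0.999, -0.033, -0.0], [-0.033, -0.999, 0.0], [-0.0, -0.0, -1.0]]
the job is handed in; nothing more can be done
```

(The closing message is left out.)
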